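# Nest the rinse cups in their case and close the lid

### The arm

A 7-joint arm with a two-finger parallel gripper is mounted at the origin on the work surface. World frame = base frame: x ahead of the robot, y to its left, z up, the work surface at z = 0. Lengths are in m, angles in rad, forces in N, time in s.
With the tool pointing down it reaches from about 0.4 to 0.875 m from the base axis. Payload 19.3 kg.
Tool frame: the origin (TCP) lies on the centre line of the jaws, within the pads' length; the fingertips stand 14 mm ahead of it and the grasp point (between the pads) lies 5 mm behind it; z points along the fingers, y is the line along which they close (so a half turn about z gives the same grasp; the last joint's range is limited). The gripper opens to 85 mm and grips with 20 to 120 N. Pads are 22 mm wide; open, the fingers measure 114 mm over their backs; the gripper's body (76 mm by 85 mm) begins 54 mm behind the grasp point. The pads swing forward as they close: fully open they stand 13 mm farther back than shut.
Start: joints at [-1.267, 0.521, -0.036, 1.599, 0.021, 1.021, -0.113], TCP at [0.228, 0.582, 0.245] pointing down, gripper open.
Joint ranges: [-2.91, 2.91], [-0.3, 2.13], [-1.5, 1.42], [0.17, 2.43], [-1.26, 4.41], [0.16, 1.93], [-2.52, 2.52]. Speed limits (rad/s): [1.89, 1.89, 2.39, 2.39, 3.01, 3.01, 3.01].

### API

Orientations are given as [roll, pitch, yaw] about the fixed x, y, z axes, in that order (R = Rz(yaw) Ry(pitch) Rx(roll)).
In Python, from workcell import bot, grab_frame, regions_of gives the robot as it stands. The module is installed in compiled form; this text tells all that it offers.
- The arm moves only by the tool play_rows, never from a script. Its argument "plan" is a list of rows, each a list of 3 entries, a list of its own where there are three numbers: the shift along the tool's x, y, z in units of 2.5 cm (1.0 is 2.5 cm), then the turn, a rotation vector about the tool's x, y, z in units of 0.15 rad (1.0 is 0.15 rad), then the closure, from -1 (fully open) to 1 (shut). In form: [[[tx, ty, tz], [rx, ry, rz], jaw], ...]. A call has 1 to 20 rows; each row shifts and turns the commanded pose from where the row before left it, along the tool's axes as they then stand; what a row does not reach is not made up. A row lasts 1/8 s, in which the tool goes at most 62.5 mm and 10.7 degrees, less where a joint would pass 70% of its speed; a pose out of reach is approached as far as the arm can. A call with a number of a shift or a turn outside -1 to 1 is refused whole. A call with a gripper value outside its range is refused whole. The fingers move at their own pace and stop on an object; "newtons" is the grip in N (left out, the last holds). Time passes only in rows, so rows that do not move let the fingers close. It gives the time, the measured TCP pose, the force, the opening and the grip force at its end, in the units of the state.
- bot.observe(): the state, without advancing time (a new reading comes with each control period).
- grab_frame(name): name is "side" or "top"; returns a dict with "pixels" (400x640x3 uint8, red, green, blue), "depth" (400x640 float32, m along the optical axis (not along the pixel's ray), 0 where there is no reading), "camera_matrix" (3x3 intrinsics, pixels), "distortion" ([k1, k2, p1, p2, k3] as OpenCV has them; the pictures are not rectified), "R" (3x3) and "t" (3): a world point X has camera coordinates R X + t. Camera axes: x right, y down, z forward; pixel columns grow to the right and rows downward; lengths in m; the calibration is good to about 2 mm. A picture is of the moment at which its call begins.
- bot.job_done(): hands the job in; it is judged then, once.
Trained networks look in the newest picture that a camera, given by its name, has taken for a name from the list of things; names that differ only in an ending like _2 or _b are one class to them, and where a whole thing is asked for, a point or a joint stands for the part that bears it (a point fixed in the world has none). Each returns a list of dicts, best first, with "p" (0 to 1); they miss things now and then, are a little off and sometimes report something else, mostly with a low value. They report only what shows in the picture. A call takes as long as a camera call. They do not tell look-alikes from the thing itself.
- regions_of(thing, camera): "mask" (400x640 bool, what is visible of it) and "box" ([left, top, right, bottom] in pixels, round what is visible of it).
The state is a dict: "clock": time; "qpos": joint angles; "qd": joint speeds; "joint_efforts": joint torques, N m; "position": TCP position; "tool_rot": TCP orientation; "force": force on the tool from outside, world axes, zero at the start; "moment": the same for the moment, N m; "grip_width": finger opening in m; "finger_force": force on a finger pad.
Only numpy, scipy, OpenCV 4.12 (cv2) and the standard library are available. Lean on these libraries where they do the work, as an engineer would, in place of code of your own. Each camera call takes 0.05 s, during which the arm holds its last target. There are 200 camera calls.

### The job

Put the steel rinse cups away: inside the open case, nest all the large cups upright into one another in one stack that starts in the larger black collar, and all the small cups likewise in the smaller collar, each cup fully home in the one below; then lower the lid fully closed. Leave the jar and the brush where they are.

Things in the scene. Friction and masses are not known exactly. Their poses are not given: they have to be found in the camera images.
- large0: large plain steel cup with a heavy foot, 54 mm high: tapered body (40 mm across at the foot, 56 mm at height 34) under a wider straight band, 66 mm outside, 60 mm inside, its top 20 mm. Nested, the band's underside rests on the lower cup's rim, each cup 20 mm above the last; fingers reaching below the band would strike that rim. Origin: centre of the foot's underside, z up. May be absent.
- large1: large plain steel cup with a heavy foot, 54 mm high: tapered body (40 mm across at the foot, 56 mm at height 34) under a wider straight band, 66 mm outside, 60 mm inside, its top 20 mm. Nested, the band's underside rests on the lower cup's rim, each cup 20 mm above the last; fingers reaching below the band would strike that rim. Origin: centre of the foot's underside, z up. May be absent.
- large2: large plain steel cup with a heavy foot, 54 mm high: tapered body (40 mm across at the foot, 56 mm at height 34) under a wider straight band, 66 mm outside, 60 mm inside, its top 20 mm. Nested, the band's underside rests on the lower cup's rim, each cup 20 mm above the last; fingers reaching below the band would strike that rim. Origin: centre of the foot's underside, z up. May be absent.
- small0: small plain steel cup of the same design, 46 mm high: foot 30 mm across, 43 mm at height 28 mm, and a band of 52 mm outside and 46 mm inside diameter that takes up the top 18 mm. Nested, each stands 18 mm higher than the one it sits in. Origin: centre of the underside of the foot, z up. May be absent.
- small1: small plain steel cup of the same design, 46 mm high: foot 30 mm across, 43 mm at height 28 mm, and a band of 52 mm outside and 46 mm inside diameter that takes up the top 18 mm. Nested, each stands 18 mm higher than the one it sits in. Origin: centre of the underside of the foot, z up. May be absent.
- small2: small plain steel cup of the same design, 46 mm high: foot 30 mm across, 43 mm at height 28 mm, and a band of 52 mm outside and 46 mm inside diameter that takes up the top 18 mm. Nested, each stands 18 mm higher than the one it sits in. Origin: centre of the underside of the foot, z up. May be absent.
- case: white plastic storage case, open box 150 (x) by 290 (y) by 106 mm high, walls and floor 5 mm, fixed to the table; origin under its centre, z up. The lid is hinged along the top of its +x wall, away from the robot
- large_seat (a point): the large holder: a black upright collar like a cup's rim, 66 mm outside, 60 mm inside, fixed in the case 68 mm to the +y side of its centre; its rim is 36 mm above the case floor. The large stack starts in it: the first cup's band rests on its rim. The point is on its axis, 2 mm above the floor, where the foot of the first cup comes to rest. Axes as the case's
- small_seat (a point): the small holder: a black upright collar like a cup's rim, 52 mm outside, 46 mm inside, fixed in the case 68 mm to the -y side of its centre; its rim is 30 mm above the case floor. The small stack starts in it: the first cup's band rests on its rim. The point is on its axis, 2 mm above the floor, where the foot of the first cup comes to rest. Axes as the case's
- lid (a joint): angle of the white lid in rad: 0 closed on the case, about 1.6 standing open, 1.75 at most. Stiff hinge: it stays where it is left. A plate 150 by 290 by 8 mm with a black knob (28 mm across, 43 mm high) on its outer face, 30 mm from the free edge, mid-way along it
- lid_hinge (a point): middle of the hinge line, at the height of the lid's underside; z is the outward normal of the lid, -x points along the lid to its free edge, y along the hinge
- lid_edge (a point): middle of the lid's free edge, at half its thickness
- tin: bystander: amber jar with a metal cap, 56 mm across, 50 mm high, standing among the cups; origin at the centre of its underside
- brush: bystander: wooden brush, 170 mm long, lying beyond the cups; origin near its middle, x along it
There are look-alikes about, which are no part of the job. What is shaped like the large0 but purple is not meant.

How it is judged:
By the outcome, as a careful person would: the job done as asked, in the order asked, and still so for the second after the job is handed in, with the robot touching nothing.
Of large0, large1, large2, small0, small1, small2 only 4 to 6 are there at a start; the rules pass over those that are not, and their reading is None.
At some moment in a run one of large0, large1, large2, small0, small1, small2 may be knocked a few centimetres aside while the robot is not near it.
Once in a run the grip may slacken for a moment while it holds something.
It also fails if it takes over 210 s, if anything falls off the work surface, if the arm or the gripper's body presses on something with over 40 N, if the wrist force passes 120 N, or if a joint passes its speed limit or range.

## Working session

There is one attempt and no reset: what is moved stays moved. The work goes in short steps, Python scripts to look and compute and a tool call to move; the robot and the scene stay as the last step left them, time stands still between calls to the robot, and variables do not carry over. Pictures are saved under pics/ and viewed, at most 14 in all, crops included, and the job is handed in when it is done.

Besides the shell and the picture viewer there is one more tool, called after "Emit:" as name([rows], argument=value, ...), one row to a line, values as JSON. play_rows: Moves the arm, as the interface text tells. Its arguments: {"type":"object","properties":{"plan":{"type":"array"},"newtons":{"type":"number"}},"required":["plan"]}

```bash
mkdir -p pics; cat > h.py <<'E'
import numpy as np, cv2
from workcell import bot, grab_frame, regions_of
def save(f,name,box=None,scale=1):
    im=f["pixels"][:,:,::-1]
    if box: im=im[box[1]:box[3],box[0]:box[2]]
    if scale!=1: im=cv2.resize(im,None,fx=scale,fy=scale,interpolation=cv2.INTER_CUBIC)
    cv2.imwrite("pics/"+name,im)
def world(f,uv,d=None):
    uv=np.asarray(uv,float).reshape(-1,2)
    if d is None: d=f["depth"][uv[:,1].astype(int),uv[:,0].astype(int)]
    n=cv2.undistortPoints(uv.reshape(-1,1,2),f["camera_matrix"],f["distortion"]).reshape(-1,2)
    P=np.c_[n*np.asarray(d)[:,None],d]
    return (P-f["t"])@f["R"]
def cloud(f,mask):
    v,u=np.nonzero(mask&(f["depth"]>0)); return world(f,np.c_[u,v])
def pix(f,X):
    rv=cv2.Rodrigues(f["R"])[0]
    return cv2.projectPoints(np.asarray(X,float).reshape(-1,1,3),rv,f["t"],f["camera_matrix"],f["distortion"])[0].reshape(-1,2)
E
python3 - <<'E'
from h import *
print(bot.observe())
for c in("top","side"):
    f=grab_frame(c); save(f,c+"0.png"); print(c,-f["R"].T@f["t"])
    for n in("large0","small0","case","lid","tin","brush"):
        for r in regions_of(n,c):
            P=cloud(f,r["mask"])
            if len(P)==0: print(n,'nodepth');continue
            z=np.percentile(P[:,2],98); T=P[P[:,2]>z-.006]
            print(c,n,round(r["p"],2),r["box"],"top z %.3f"%z,"mid",((T.min(0)+T.max(0))/2).round(3),"ext",np.ptp(T,0).round(3), f["pixels"][r["mask"]].mean(0).round())
E
```

```text
{'clock': 0.0, 'qpos': array([-1.26718641,  0.5219896 , -0.03632084,  1.59997816,  0.02119347,
        1.02108844, -0.11283055]), 'qd': array([ 9.16694946e-04, -2.36011894e-03, -3.70917202e-04,  1.09647175e-03,
        8.55046514e-04,  1.20828941e-04, -9.28879808e-05]), 'joint_efforts': array([-2.86454509e-03, -9.27074790e+01,  1.97833881e+00, -3.69939816e+01,
        1.76752056e-02,  8.22538947e-03,  4.99591476e-05]), 'position': array([0.22815102, 0.58154345, 0.24475169]), 'tool_rot': array([-3.14051637e+00,  7.37373498e-05,  2.76773261e+00]), 'force': array([-0.1646271 ,  0.39522684,  0.30447408]), 'moment': array([-0.03075157, -0.02119729,  0.05118129]), 'finger_force': 0.0, 'grip_width': 0.08507518789235936}
top [ 0.44455015 -0.18561709  1.1624795 ]
top large0 0.84 [395.7, 220.1, 418.1, 239.4] top z 0.055 mid [ 0.511 -0.455  0.054] ext [0.059 0.065 0.008] [78. 83. 82.]
top large0 0.65 [354.4, 194.0, 376.2, 216.2] top z 0.055 mid [ 0.581 -0.343  0.054] ext [0.063 0.059 0.01 ] [77. 82. 81.]
top large0 0.57 [473.8, 222.6, 496.4, 245.8] top z 0.056 mid [ 0.494 -0.684  0.054] ext [0.
[... 1792 characters left out ...]
2, 352.6, 176.7] top z 0.254 mid [0.613 0.214 0.255] ext [0.016 0.285 0.012] [108. 107. 107.]
side lid 0.71 [333.0, 81.4, 352.7, 148.1] top z 0.257 mid [0.612 0.19  0.256] ext [0.014 0.232 0.009] [107. 107. 107.]
side tin 0.81 [318.3, 189.2, 334.8, 208.7] top z 0.053 mid [ 0.575 -0.078  0.05 ] ext [0.046 0.051 0.007] [112. 106. 100.]
side tin 0.52 [294.8, 77.9, 353.5, 177.4] top z 0.254 mid [0.613 0.206 0.255] ext [0.016 0.268 0.012] [108. 108. 108.]
side brush 0.93 [346.5, 195.4, 390.3, 211.3] top z 0.021 mid [ 0.715 -0.083  0.019] ext [0.162 0.061 0.009] [103.  99.  96.]
side brush 0.48 [293.9, 77.1, 350.1, 175.3] top z 0.254 mid [0.613 0.209 0.255] ext [0.016 0.276 0.012] [108. 107. 107.]
```

View pics/top0.png

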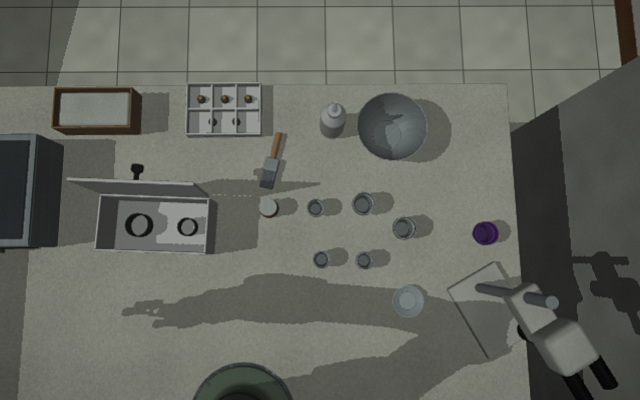

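```bash
python3 - <<'E'
from h import *
f=grab_frame("top")
save(f,"cropc.png",(60,150,240,270),4)
save(f,"cropb.png",(250,120,510,290),3)
d=f["depth"]>0
v,u=np.nonzero(d[150:270,50:240]); P=world(f,np.c_[u+50,v+150])
for lo,hi,n in((.098,.112,"rim"),(.036,.046,"collars"),(.11,.27,"lid")):
    Q=P[(P[:,2]>lo)&(P[:,2]<hi)&(P[:,1]>0)&(P[:,0]>.4)&(P[:,0]<.75)]
    print(n,len(Q),Q.min(0).round(3),Q.max(0).round(3))
    if n=="collars":
        for s in(Q[Q[:,1]>.22],Q[Q[:,1]<=.22]): print(((s.min(0)+s.max(0))/2).round(3),np.ptp(s,0).round(3),np.median(s,0).round(3))
Q=P[(P[:,2]>.098)&(P[:,2]<.109)&(P[:,0]<.5)&(P[:,1]>.08)&(P[:,1]<.37)]
print("front wall",np.polyfit(Q[:,1],Q[:,0],1),np.percentile(Q[:,0],[2,50,98]))
# other tall things
v,u=np.nonzero(d); A=world(f,np.c_[u,v]); print("anything",A.min(0),A.max(0))
E
```

```text
rim 763 [0.447 0.077 0.098] [0.608 0.373 0.112]
collars 448 [0.447 0.077 0.036] [0.744 0.533 0.046]
[0.6   0.378 0.041] [0.287 0.309 0.01 ] [0.561 0.367 0.04 ]
[0.522 0.148 0.041] [0.15  0.142 0.01 ] [0.533 0.083 0.041]
lid 1963 [0.591 0.076 0.11 ] [0.659 0.365 0.26 ]
front wall [0.02882338 0.45438997] [0.44695696 0.45670741 0.49716221]
anything [-0.19800805 -1.81065943 -0.77374315] [1.74567546 1.36690713 0.3621935 ]
```

View crops.

The top view shows the open case at (155,225) with its collars at (139,225) and (188,227). Steel cups are at (363,204), (404,228), (316,208), (321,259) and (363,260), and the purple look-alike is at (485,233). The jar is at (269,207), the brush at (271,160) and a glass at (408,300).

View pics/cropb.png

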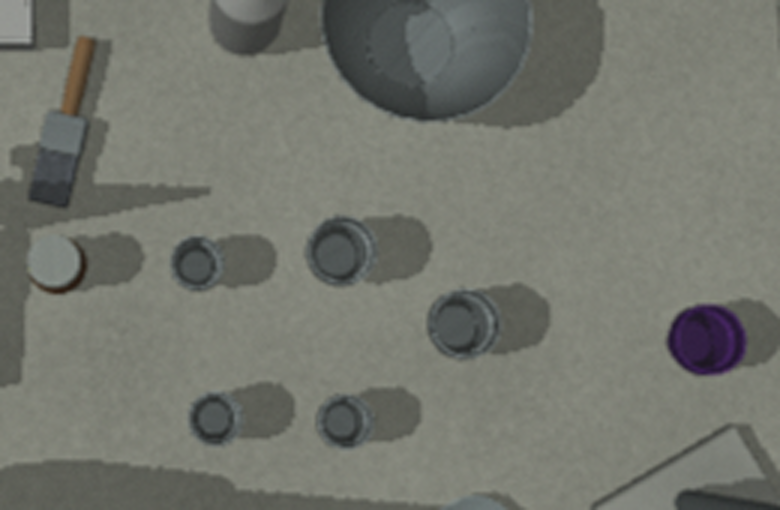

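View pics/cropc.png

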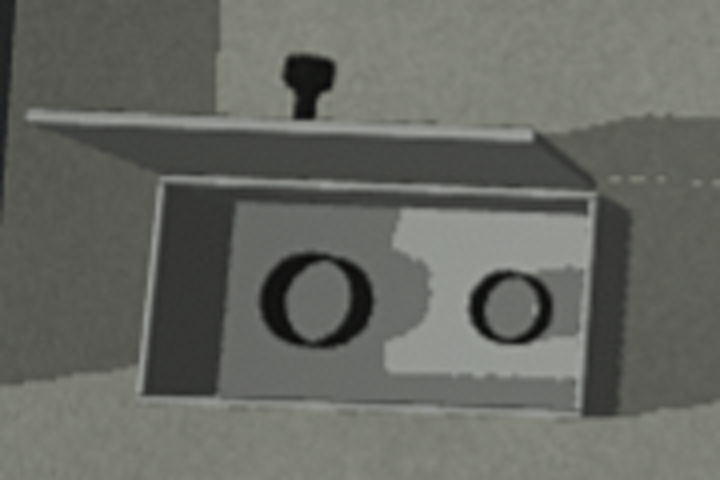

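```bash
cat >> h.py <<'E'
def circ(f,c,z,r,win=.06):
    """refine circle centre at height z radius r near c using depth points near top"""
    from scipy.optimize import least_squares
    v,u=np.nonzero(f["depth"]>0); P=world(f,np.c_[u,v])
    Q=P[(np.hypot(*(P[:,:2]-c).T)<win)&(abs(P[:,2]-z)<.006)]
    if len(Q)<8: return None,len(Q),None
    s=least_squares(lambda p:np.hypot(Q[:,0]-p[0],Q[:,1]-p[1])-r,c,loss="soft_l1",f_scale=.002)
    return s.x.round(4),len(Q),Q[:,2].mean().round(4)
E
python3 - <<'E'
from h import *
cups=dict(L1=(.581,-.345),L2=(.511,-.457),S1=(.573,-.208),S2=(.422,-.343),S3=(.427,-.222))
seats=dict(LS=(.535,.29),SS=(.533,.155))
fs={c:grab_frame(c) for c in("top","side")}
for n,c in cups.items():
    r,z=((.0315,.054) if n[0]=="L" else (.0245,.046))
    for k,f in fs.items(): print(n,k,circ(f,np.array(c),z,r))
f=fs["top"]
P=cloud(f,np.ones((400,640),bool))
for y0,y1 in((.08,.22),(.22,.36)):
    Q=P[(P[:,0]>.47)&(P[:,0]<.59)&(P[:,1]>y0)&(P[:,1]<y1)&(P[:,2]>.02)&(P[:,2]<.06)]
    print(len(Q),Q.min(0).round(3),Q.max(0).round(3),np.histogram(Q[:,2],np.arange(.02,.062,.004))[0])
# lid edge/ case outline from top: rim at z .106
Q=P[(abs(P[:,2]-.106)<.004)&(P[:,0]>.42)&(P[:,0]<.62)&(P[:,1]>.05)&(P[:,1]<.4)]
cv=cv2.minAreaRect((Q[:,:2]*1000).astype(np.float32)); print("rim rect",cv)
E
```

```text
L1 top (array([ 0.5816, -0.3423]), 80, np.float64(0.0528))
L1 side (array([ 0.5818, -0.3463]), 81, np.float64(0.0513))
L2 top (array([ 0.5117, -0.4551]), 89, np.float64(0.0527))
L2 side (array([ 0.5117, -0.4578]), 100, np.float64(0.0524))
S1 top (array([ 0.5722, -0.2065]), 56, np.float64(0.0449))
S1 side (array([ 0.5723, -0.2099]), 53, np.float64(0.0437))
S2 top (array([ 0.4224, -0.342 ]), 58, np.float64(0.045))
S2 side (array([ 0.422 , -0.3462]), 64, np.float64(0.0435))
S3 top (array([ 0.4269, -0.2216]), 60, np.float64(0.0449))
S3 side (array([ 0.4268, -0.2254]), 54, np.float64(0.0437))
188 [0.471 0.08  0.021] [0.549 0.182 0.06 ] [21 25 39 44 16  4 12  9  7 11]
199 [0.499 0.26  0.021] [0.561 0.325 0.044] [29 19 32 24 58 35  2  0  0  0]
rim rect ((527.2523803710938, 225.12911987304688), (292.41558837890625, 155.7154083251953), 88.70512390136719)
```

Candidates:
- **Large:** steel (363,204) and (404,228). The purple cup at (485,233) is a look-alike.
- **Small:** steel (316,208), (321,259) and (363,260).
- **Not cups:** the jar at (269,207) and the glass at (408,300).

The crop confirms that the five plain steel cups are the ones wanted, so there are 2 large and 3 small. I'll start with the large cup at (363,204).

Emit:
play_rows([
  [[0,0,0],[0,0,-0.83],-1],
  [[0,0,0],[0,0,-0.83],-1],
  [[0,0,0],[0,0,-0.83],-1],
  [[-0.634,-0.943,0],[0,0,0],-1],
  [[-0.634,-0.943,0],[0,0,0],-1],
  [[-0.634,-0.943,0],[0,0,0],-1],
  [[-0.634,-0.943,0],[0,0,0],-1],
  [[-0.634,-0.943,0],[0,0,0],-1],
  [[-0.634,-0.943,0],[0,0,0],-1],
  [[-0.634,-0.943,0],[0,0,0],-1],
  [[-0.634,-0.943,0],[0,0,0],-1],
  [[-0.634,-0.943,0],[0,0,0],-1],
  [[-0.634,-0.943,0],[0,0,0],-1],
  [[-0.634,-0.943,0],[0,0,0],-1],
  [[-0.634,-0.943,0],[0,0,0],-1],
  [[-0.634,-0.943,0],[0,0,0],-1],
  [[-0.634,-0.943,0],[0,0,0],-1],
], newtons=80)

```text
clock: 2.98
position: [0.4505, 0.2509, 0.2454]
tool_rot: [3.141, 0.0, 3.141]
force: [0.6, 1.1, 0.2]
grip_width: 0.0856
finger_force: 0.0
```

Emit:
play_rows([
  [[-0.26,-1,0],[0,0,0],-1],
  [[-0.26,-1,0],[0,0,0],-1],
  [[-0.26,-1,0],[0,0,0],-1],
  [[-0.26,-1,0],[0,0,0],-1],
  [[-0.26,-1,0],[0,0,0],-1],
  [[-0.26,-1,0],[0,0,0],-1],
  [[-0.26,-1,0],[0,0,0],-1],
  [[-0.26,-1,0],[0,0,0],-1],
  [[-0.26,-1,0],[0,0,0],-1],
  [[-0.26,-1,0],[0,0,0],-1],
  [[-0.26,-1,0],[0,0,0],-1],
  [[-0.26,-1,0],[0,0,0],-1],
  [[-0.26,-1,0],[0,0,0],-1],
  [[-0.26,-1,0],[0,0,0],-1],
  [[-0.26,-1,0],[0,0,0],-1],
  [[-0.26,-1,0],[0,0,0],-1],
  [[-0.26,-1,0],[0,0,0],-1],
  [[-0.26,-1,0],[0,0,0],-1],
  [[-0.26,-1,0],[0,0,0],-1],
  [[-0.26,-1,0],[0,0,0],-1],
])

```text
clock: 5.48
position: [0.5801, -0.2491, 0.2453]
tool_rot: [3.142, 0.0, 3.141]
force: [0.2, 0.4, -0.2]
grip_width: 0.0854
finger_force: 0.0
```

```bash
cat > see.py <<'E'
from h import *
import sys
def cups():
    s=bot.observe(); print("clock %.2f"%s["clock"],"tcp",s["position"].round(4),"q7 %.2f"%s["qpos"][6],"F",s["force"].round(1),"w %.4f"%s["grip_width"])
    for k in("top","side"):
        f=grab_frame(k)
        for n in("large0","small0"):
            for r in regions_of(n,k):
                if r["box"][2]-r["box"][0]>45: continue
                P=cloud(f,r["mask"])
                if len(P)<20: continue
                z=np.percentile(P[:,2],96); T=P[P[:,2]>z-.006]; c=(T.min(0)+T.max(0))[:2]/2
                rad=.0315 if n[0]=="l" else .0245
                print(k,n,"%.2f"%r["p"],"z %.3f"%z,circ(f,c,z-.001,rad,rad+.01)[0],"red/g/b",f["pixels"][r["mask"]].mean(0).round())
if __name__=="__main__": cups()
E
python3 see.py; python3 - <<'E'
from h import *
from scipy.optimize import least_squares
for k in("top","side"):
    f=grab_frame(k); g=f["pixels"].max(2)
    P=cloud(f,(g<50))
    for nm,y0,y1,r in(("L",.23,.36,.0315),("S",.1,.2,.0245)):
        Q=P[(P[:,0]>.48)&(P[:,0]<.59)&(P[:,1]>y0)&(P[:,1]<y1)&(P[:,2]>.02)&(P[:,2]<.05)]
        if len(Q)<5: print(k,nm,len(Q)); continue
        zt=np.percentile(Q[:,2],97); T=Q[Q[:,2]>zt-.006]
        s=least_squares(lambda p:np.hypot(T[:,0]-p[0],T[:,1]-p[1])-r,T[:,:2].mean(0),loss="soft_l1",f_scale=.002)
        print(k,nm,len(Q),len(T),"ztop %.3f"%zt,s.x.round(4),((T.min(0)+T.max(0))/2).round(3),np.ptp(T,0).round(3))
E
```

```text
clock 5.47 tcp [ 0.5801 -0.2491  0.2453] q7 1.94 F [ 0.2  0.4 -0.2] w 0.0854
top large0 0.89 z 0.054 [ 0.5117 -0.4551] red/g/b [89. 94. 93.]
top large0 0.74 z 0.054 [ 0.4944 -0.6844] red/g/b [56. 37. 73.]
top small0 0.48 z 0.046 [ 0.4224 -0.342 ] red/g/b [84. 90. 89.]
side large0 0.96 z 0.054 [ 0.4931 -0.6852] red/g/b [65. 40. 84.]
side large0 0.86 z 0.053 [ 0.5817 -0.3467] red/g/b [92. 95. 97.]
side large0 0.71 z 0.054 [ 0.5117 -0.4577] red/g/b [93. 96. 98.]
side small0 0.60 z 0.046 [ 0.4271 -0.2257] red/g/b [90. 93. 95.]
side small0 0.56 z 0.045 [ 0.4221 -0.3463] red/g/b [94. 96. 98.]
side small0 0.55 z 0.045 [ 0.5723 -0.2104] red/g/b [93. 96. 97.]
top L 142 46 ztop 0.041 [0.5297 0.2915] [0.528 0.291 0.04 ] [0.059 0.066 0.009]
top S 51 17 ztop 0.036 [0.5234 0.156 ] [0.521 0.156 0.033] [0.042 0.048 0.006]
side L 59 18 ztop 0.039 [0.5317 0.2896] [0.519 0.294 0.037] [0.033 0.059 0.006]
side S 0
```

Emit:
play_rows([
  [[-0.06,-0.95,0],[0,0,0],-1],
  [[0,-0.95,0],[0,0,0],-1],
  [[0,-0.95,0],[0,0,0],-1],
  [[0,-0.95,0],[0,0,0],-1],
  [[0,0,1],[0,0,0],-1],
  [[0,0,1],[0,0,0],-1],
  [[0,0,1],[0,0,0],-1],
  [[0,0,1],[0,0,0],-1],
  [[0,0,1],[0,0,0],-1],
  [[0,0,1],[0,0,0],-1],
  [[0,0,1],[0,0,0],-1],
  [[0,0,0.5],[0,0,0],-1],
  [[0,0,0.35],[0,0,0],-1],
  [[0,0,0],[0,0,0],1],
  [[0,0,0],[0,0,0],1],
  [[0,0,0],[0,0,0],1],
  [[0,0,0],[0,0,0],1],
  [[0,0,0],[0,0,0],1],
  [[0,0,0],[0,0,0],1],
], newtons=80)

```text
clock: 8.25
position: [0.582, -0.3437, 0.0506]
tool_rot: [-3.141, 0.002, 3.141]
force: [-1.1, 1.1, 4.8]
grip_width: 0.0633
finger_force: 87.8
```

Emit:
play_rows([
  [[0,0,-0.5],[0,0,0],1],
  [[0,0,-1],[0,0,0],1],
  [[0,0,-1],[0,0,0],1],
  [[0,0,-1],[0,0,0],1],
  [[0,0,-1],[0,0,0],1],
  [[0,0,-1],[0,0,0],1],
  [[0,0,-1],[0,0,0],1],
  [[0,0,-1],[0,0,0],1],
  [[0,0,-0.5],[0,0,0],1],
  [[0,0,0],[0,0,0],1],
])

```text
clock: 9.5
position: [0.5815, -0.3435, 0.25]
tool_rot: [-3.141, 0.001, 3.141]
force: [0.1, -0.6, -0.8]
grip_width: 0.063
finger_force: 87.8
```

```bash
python3 - <<'E'
from h import *
print(bot.observe()["position"].round(4))
f=grab_frame("side"); u,v=pix(f,[.582,-.344,.22])[0].astype(int); print(u,v); save(f,"held1.png",(u-70,max(v-60,0),u+70,v+50),5)
P=cloud(f,np.ones((400,640),bool)); Q=P[(abs(P[:,0]-.582)<.05)&(abs(P[:,1]+.344)<.05)&(P[:,2]>.1)&(P[:,2]<.27)]
print(Q[:,2].min().round(4))
E
```

```text
[ 0.5815 -0.3435  0.25  ]
334 221
0.1987
```

View pics/held1.png

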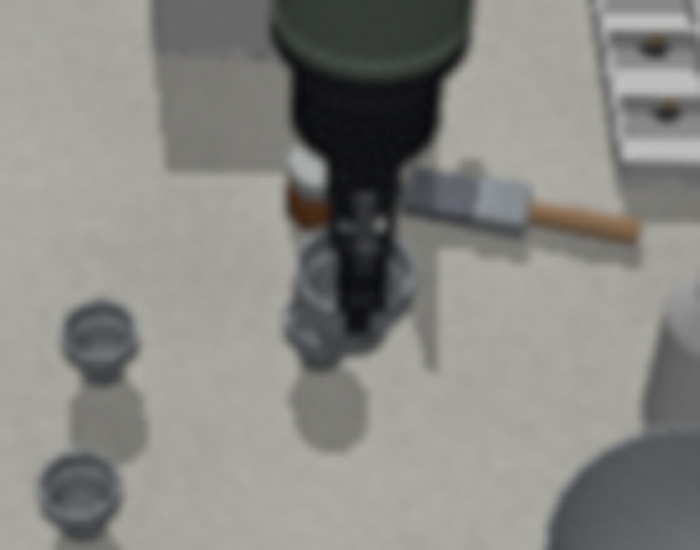

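Emit:
play_rows([
  [[0.14,1,0],[0,0,0],1],
  [[0.14,1,0],[0,0,0],1],
  [[0.14,1,0],[0,0,0],1],
  [[0.14,1,0],[0,0,0],1],
  [[0.14,1,0],[0,0,0],1],
  [[0.14,1,0],[0,0,0],1],
  [[0.14,1,0],[0,0,0],1],
  [[0.14,1,0],[0,0,0],1],
  [[0.14,1,0],[0,0,0],1],
  [[0.14,1,0],[0,0,0],1],
  [[0.14,1,0],[0,0,0],1],
  [[0.14,1,0],[0,0,0],1],
  [[0.14,1,0],[0,0,0],1],
  [[0.14,1,0],[0,0,0],1],
  [[0.14,1,0],[0,0,0],1],
  [[0,1,0],[0,0,0],1],
  [[0,1,0],[0,0,0],1],
  [[0,1,0],[0,0,0],1],
  [[0,1,0],[0,0,0],1],
  [[0,1,0],[0,0,0],1],
])

```text
clock: 12.05
position: [0.5285, 0.1573, 0.2481]
tool_rot: [-3.141, -0.001, 3.141]
force: [0.1, -0.3, -1.6]
grip_width: 0.0631
finger_force: 87.5
```

Emit:
play_rows([
  [[0,0.9,0],[0,0,0],1],
  [[0,0.9,0],[0,0,0],1],
  [[0,0.9,0],[0,0,0],1],
  [[0,0.9,0],[0,0,0],1],
  [[0,0.9,0],[0,0,0],1],
  [[0,0.9,0],[0,0,0],1],
  [[0,0,0],[0,0,0],1],
])

```text
clock: 12.92
position: [0.5286, 0.2941, 0.2488]
tool_rot: [3.141, -0.0, -3.14]
force: [0.4, 0.2, -2.3]
grip_width: 0.0635
finger_force: 87.6
```

```bash
cat > seat.py <<'E'
from h import *
s=bot.observe(); t=s["position"]; print(s["clock"],t.round(4),s["force"].round(1),s["grip_width"])
for k in("top","side"):
    f=grab_frame(k); P=cloud(f,np.ones((400,640),bool))
    for dz in(0,.01):
        z=t[2]+.004
    Q=P[(np.hypot(P[:,0]-t[0],P[:,1]-t[1])<.045)&(P[:,2]<t[2]+.008)&(P[:,2]>t[2]-.06)]
    print(k,len(Q),"min z rel tcp",(Q[:,2].min()-t[2]).round(4))
    u,v=pix(f,t)[0].astype(int); save(f,"seat_%s.png"%k,(max(u-70,0),max(v-60,0),u+70,v+60),5)
    for nm,c in(("L",(.5297,.2915,.041)),("S",(.5234,.156,.035))): print(nm,pix(f,c).round(1))
E
python3 seat.py
```

```text
12.925 [0.5286 0.2941 0.2488] [ 0.4  0.2 -2.3] 0.06345544117841156
top 306 min z rel tcp -0.0497
L [[136.4 223.9]]
S [[185.9 225.8]]
side 193 min z rel tcp -0.0481
L [[316.7 129.8]]
S [[314.7 152.3]]
```

Emit:
play_rows([
  [[0,-0.11,0.5],[0,0,0],1],
  [[0,0,1],[0,0,0],1],
  [[0,0,1],[0,0,0],1],
  [[0,0,1],[0,0,0],1],
  [[0,0,1],[0,0,0],1],
  [[0,0,1],[0,0,0],1],
  [[0,0,0.7],[0,0,0],1],
  [[0,0,0.5],[0,0,0],1],
  [[0,0,0.4],[0,0,0],1],
  [[0,0,0.2],[0,0,0],1],
  [[0,0,0.2],[0,0,0],1],
  [[0,0,0],[0,0,0],1],
])

```text
clock: 14.52
position: [0.5291, 0.2892, 0.0616]
tool_rot: [3.141, 0.0, 3.141]
force: [0.4, 2.0, -0.8]
grip_width: 0.0633
finger_force: 87.6
```

Emit:
play_rows([
  [[0,0.08,0],[0,0,0],1],
  [[0,0,0.1],[0,0,0],1],
  [[0,0,0],[0,0,0],1],
])

```text
clock: 14.9
position: [0.5289, 0.2909, 0.0589]
tool_rot: [-3.141, -0.0, 3.141]
force: [0.3, 0.3, -1.2]
grip_width: 0.063
finger_force: 87.6
```

Emit:
play_rows([
  [[0,0,0.06],[0,0,0],1],
  [[0,0,0],[0,0,0],1],
  [[0,0,0],[0,0,0],-1],
  [[0,0,0],[0,0,0],-1],
  [[0,0,0],[0,0,0],-1],
  [[0,0,0],[0,0,0],-1],
  [[0,0,0],[0,0,0],-1],
  [[0,0,-0.5],[0,0,0],-1],
  [[0,0,-1],[0,0,0],-1],
  [[0,0,-1],[0,0,0],-1],
  [[0,0,-1],[0,0,0],-1],
  [[0,0,-1],[0,0,0],-1],
  [[0,0,-1],[0,0,0],-1],
  [[0,0,-1],[0,0,0],-1],
  [[0,0,-1],[0,0,0],-1],
])

```text
clock: 16.77
position: [0.529, 0.2911, 0.247]
tool_rot: [3.141, 0.001, 3.141]
force: [-0.4, 0.7, -0.2]
grip_width: 0.0855
finger_force: 0.0
```

Emit:
play_rows([
  [[0,-1,0],[0,0,0],-1],
  [[0,-1,0],[0,0,0],-1],
  [[0,-1,0],[0,0,0],-1],
  [[0,-1,0],[0,0,0],-1],
  [[0,-1,0],[0,0,0],-1],
  [[0,-1,0],[0,0,0],-1],
  [[0,-1,0],[0,0,0],-1],
  [[0,-1,0],[0,0,0],-1],
  [[0,-1,0],[0,0,0],-1],
  [[0,-1,0],[0,0,0],-1],
  [[0,-1,0],[0,0,0],-1],
  [[0,-1,0],[0,0,0],-1],
  [[0,-1,0],[0,0,0],-1],
  [[0,-1,0],[0,0,0],-1],
  [[0,-1,0],[0,0,0],-1],
  [[0,-1,0],[0,0,0],-1],
  [[0,-1,0],[0,0,0],-1],
  [[0,-1,0],[0,0,0],-1],
  [[0,-1,0],[0,0,0],-1],
  [[0,-1,0],[0,0,0],-1],
])

```text
clock: 19.27
position: [0.5279, -0.2105, 0.2451]
tool_rot: [-3.142, -0.0, 3.141]
force: [-0.8, 0.4, -0.2]
grip_width: 0.0856
finger_force: 0.0
```

```bash
python3 see.py; python3 - <<'E'
from h import *
for k in("top","side"):
    f=grab_frame(k); P=cloud(f,np.ones((400,640),bool))
    Q=P[(np.hypot(P[:,0]-.529,P[:,1]-.291)<.045)&(P[:,2]<.12)]; z=np.percentile(Q[:,2],97); print(k,"zmax",z.round(4),circ(f,np.array([.529,.291]),z-.002,.0315,.04))
E
```

```text
clock 19.27 tcp [ 0.5279 -0.2105  0.2451] q7 1.90 F [-0.8  0.4 -0.2] w 0.0856
top large0 0.86 z 0.055 [ 0.4943 -0.6844] red/g/b [53. 34. 71.]
top large0 0.81 z 0.061 [0.5294 0.2903] red/g/b [68. 72. 71.]
top large0 0.72 z 0.055 [ 0.5118 -0.455 ] red/g/b [85. 91. 90.]
top small0 0.68 z 0.046 [ 0.4224 -0.3421] red/g/b [83. 89. 88.]
side large0 0.60 z 0.055 [ 0.4931 -0.6852] red/g/b [62. 36. 82.]
side large0 0.55 z 0.054 [ 0.5117 -0.4576] red/g/b [95. 98. 99.]
side small0 0.77 z 0.045 [ 0.4222 -0.3461] red/g/b [90. 93. 94.]
side small0 0.71 z 0.046 [ 0.4268 -0.2251] red/g/b [91. 94. 95.]
side small0 0.46 z 0.046 [ 0.5722 -0.2104] red/g/b [92. 94. 95.]
top zmax 0.0604 (array([0.5294, 0.2903]), 125, np.float64(0.0582))Traceback (most recent call last):
  File "<stdin>", line 4, in <module>
    return _quantile_unchecked(
        a, q, axis, out, overwrite_input, method, keepdims, weights)
    return _ureduce(a,
                    func=_quantile_ureduce_func,
    ...<5 lines>...
                    overwrite_input=overwrite_input,
                    method=method)
    r = func(a, **kwargs)
    result = _quantile(arr,
                       quantiles=q,
    ...<2 lines>...
                       out=out,
                       weights=wgt)
    slices_having_nans = np.isnan(arr[-1, ...])
                                  ~~~^^^^^^^^^
IndexError: index -1 is out of bounds for axis 0 with size 0
```

Emit:
play_rows([
  [[0.066,-0.986,0],[0,0,0],-1],
  [[0.066,-0.986,0],[0,0,0],-1],
  [[0.066,-0.986,0],[0,0,0],-1],
  [[0.066,-0.986,0],[0,0,0],-1],
  [[0.066,-0.986,0],[0,0,0],-1],
  [[0.066,-0.986,0],[0,0,0],-1],
  [[0.066,-0.986,0],[0,0,0],-1],
  [[0.066,-0.986,0],[0,0,0],-1],
  [[0.066,-0.986,0],[0,0,0],-1],
  [[0.066,-0.986,0],[0,0,0],-1],
  [[0,0,0.5],[0,0,0],-1],
  [[0,0,1],[0,0,0],-1],
  [[0,0,1],[0,0,0],-1],
  [[0,0,1],[0,0,0],-1],
  [[0,0,1],[0,0,0],-1],
  [[0,0,1],[0,0,0],-1],
  [[0,0,1],[0,0,0],-1],
  [[0,0,0],[0,0,0],-1],
])

```text
clock: 21.92
position: [0.5117, -0.4541, 0.0806]
tool_rot: [3.139, -0.003, -3.141]
force: [0.0, 0.6, -0.1]
grip_width: 0.0856
finger_force: 0.0
```

Emit:
play_rows([
  [[0,-0.07,0.64],[0,0,0],-1],
  [[0,0,0.6],[0,0,0],-1],
  [[0,0,0],[0,0,0],-1],
  [[0,0,0],[0,0,0],1],
  [[0,0,0],[0,0,0],1],
  [[0,0,0],[0,0,0],1],
  [[0,0,0],[0,0,0],1],
  [[0,0,0],[0,0,0],1],
  [[0,0,0],[0,0,0],1],
  [[0,0,-0.5],[0,0,0],1],
  [[0,0,-1],[0,0,0],1],
  [[0,0,-1],[0,0,0],1],
  [[0,0,-1],[0,0,0],1],
  [[0,0,-1],[0,0,0],1],
  [[0,0,-1],[0,0,0],1],
  [[0,0,-1],[0,0,0],1],
  [[0,0,-1],[0,0,0],1],
  [[0,0,-0.5],[0,0,0],1],
  [[0,0,0],[0,0,0],1],
])

```text
clock: 24.3
position: [0.5124, -0.4575, 0.2524]
tool_rot: [-3.141, 0.001, 3.141]
force: [-0.2, 0.5, -1.4]
grip_width: 0.0625
finger_force: 87.4
```

```bash
cat > held.py <<'E'
from h import *
s=bot.observe(); t=s["position"]; print("%.2f"%s["clock"],t.round(4),"F",s["force"].round(1),"w %.4f"%s["grip_width"],"ff %.1f"%s["finger_force"])
for k in("top","side"):
    f=grab_frame(k); P=cloud(f,np.ones((400,640),bool))
    Q=P[(np.hypot(P[:,0]-t[0],P[:,1]-t[1])<.045)&(P[:,2]<t[2]+.03)&(P[:,2]>t[2]-.08)]
    if len(Q): print(k,len(Q),"min z rel tcp",(np.percentile(Q[:,2],1)-t[2]).round(4), "x mid of low part",Q[Q[:,2]<t[2]-.01][:,:2].mean(0).round(4))
E
python3 held.py
```

```text
24.30 [ 0.5124 -0.4575  0.2524] F [-0.2  0.5 -1.4] w 0.0625 ff 87.4
top 128 min z rel tcp -0.048 x mid of low part [ 0.503  -0.4481]
side 311 min z rel tcp -0.0532 x mid of low part [ 0.5116 -0.4592]
```

Emit:
play_rows([
  [[-0.034,1,0],[0,0,0],1],
  [[-0.034,1,0],[0,0,0],1],
  [[-0.034,1,0],[0,0,0],1],
  [[-0.034,1,0],[0,0,0],1],
  [[-0.034,1,0],[0,0,0],1],
  [[-0.034,1,0],[0,0,0],1],
  [[-0.034,1,0],[0,0,0],1],
  [[-0.034,1,0],[0,0,0],1],
  [[-0.034,1,0],[0,0,0],1],
  [[-0.034,1,0],[0,0,0],1],
  [[-0.034,1,0],[0,0,0],1],
  [[-0.034,1,0],[0,0,0],1],
  [[-0.034,1,0],[0,0,0],1],
  [[-0.034,1,0],[0,0,0],1],
  [[-0.034,1,0],[0,0,0],1],
  [[-0.034,1,0],[0,0,0],1],
  [[-0.034,1,0],[0,0,0],1],
  [[-0.034,1,0],[0,0,0],1],
  [[-0.034,1,0],[0,0,0],1],
  [[-0.034,1,0],[0,0,0],1],
])

```text
clock: 26.9
position: [0.529, 0.0434, 0.2507]
tool_rot: [-3.141, -0.001, 3.141]
force: [0.1, -0.3, -1.1]
grip_width: 0.0629
finger_force: 87.5
```

Emit:
play_rows([
  [[0,1,0],[0,0,0],1],
  [[0,1,0],[0,0,0],1],
  [[0,1,0],[0,0,0],1],
  [[0,1,0],[0,0,0],1],
  [[0,1,0],[0,0,0],1],
  [[0,1,0],[0,0,0],1],
  [[0,1,0],[0,0,0],1],
  [[0,1,0],[0,0,0],1],
  [[0,1,0],[0,0,0],1],
  [[0,0.9,0],[0,0,0],1],
  [[0,0,0],[0,0,0],1],
  [[0,0,0],[0,0,0],1],
  [[0,0,0],[0,0,0],1],
])

```text
clock: 28.52
position: [0.5297, 0.2894, 0.2515]
tool_rot: [-3.141, -0.0, 3.14]
force: [0.0, -0.1, -1.1]
grip_width: 0.0625
finger_force: 87.5
```

```bash
python3 held.py
```

```text
28.52 [0.5297 0.2894 0.2515] F [ 0.  -0.1 -1.1] w 0.0625 ff 87.5
top 314 min z rel tcp -0.0503 x mid of low part [0.5167 0.2961]
side 218 min z rel tcp -0.0535 x mid of low part [0.5279 0.2779]
```

Emit:
play_rows([
  [[0,0.06,0.5],[0,0,0],1],
  [[0,0,1],[0,0,0],1],
  [[0,0,1],[0,0,0],1],
  [[0,0,1],[0,0,0],1],
  [[0,0,1],[0,0,0],1],
  [[0,0,0.8],[0,0,0],1],
  [[0,0,0.6],[0,0,0],1],
  [[0,0,0.4],[0,0,0],1],
  [[0,0,0.2],[0,0,0],1],
  [[0,0,0.2],[0,0,0],1],
  [[0,0,0],[0,0,0],1],
  [[0,0,0],[0,0,0],1],
])

```text
clock: 30.12
position: [0.5297, 0.2918, 0.0844]
tool_rot: [3.141, 0.0, 3.141]
force: [-0.4, 0.0, -1.2]
grip_width: 0.0627
finger_force: 87.5
```

Emit:
play_rows([
  [[0,-0.03,0.1],[0,0,0],1],
  [[0,0,0.1],[0,0,0],1],
  [[0,0,0],[0,0,0],1],
  [[0,0,0],[0,0,0],1],
])

```text
clock: 30.62
position: [0.5298, 0.2908, 0.08]
tool_rot: [3.142, 0.001, 3.141]
force: [-5.7, -2.7, 17.4]
grip_width: 0.0623
finger_force: 89.6
```

Emit:
play_rows([
  [[0.06,-0.02,0],[0,0,0],1],
  [[0,0,0],[0,0,0],1],
  [[0,0,0],[0,0,0],1],
])

```text
clock: 31.0
position: [0.5294, 0.2907, 0.0801]
tool_rot: [3.14, 0.003, 3.141]
force: [2.8, -0.7, 10.7]
grip_width: 0.0626
finger_force: 88.8
```

Emit:
play_rows([
  [[0,0,0],[0,0,0],-1],
  [[0,0,0],[0,0,0],-1],
  [[0,0,0],[0,0,0],-1],
  [[0,0,0],[0,0,0],-1],
  [[0,0,0],[0,0,0],-1],
  [[0,0,-0.5],[0,0,0],-1],
  [[0,0,-1],[0,0,0],-1],
  [[0,0,-1],[0,0,0],-1],
  [[0,0,-1],[0,0,0],-1],
  [[0,0,-1],[0,0,0],-1],
  [[0,0,-1],[0,0,0],-1],
  [[0,0,-1],[0,0,0],-1],
])

```text
clock: 32.5
position: [0.528, 0.2904, 0.2434]
tool_rot: [3.141, 0.001, 3.141]
force: [-0.1, -0.4, -0.3]
grip_width: 0.0854
finger_force: 0.0
```

Emit:
play_rows([
  [[0,-1,0],[0,0,0],-1],
  [[0,-1,0],[0,0,0],-1],
  [[0,-1,0],[0,0,0],-1],
  [[0,-1,0],[0,0,0],-1],
  [[0,-1,0],[0,0,0],-1],
  [[0,-1,0],[0,0,0],-1],
  [[0,-1,0],[0,0,0],-1],
  [[0,-1,0],[0,0,0],-1],
  [[0,-1,0],[0,0,0],-1],
  [[0,-1,0],[0,0,0],-1],
  [[0,-1,0],[0,0,0],-1],
  [[0,-1,0],[0,0,0],-1],
  [[0,-1,0],[0,0,0],-1],
  [[0,-1,0],[0,0,0],-1],
])

```text
clock: 34.25
position: [0.5271, -0.0613, 0.2416]
tool_rot: [-3.141, -0.0, 3.14]
force: [0.7, 0.2, -0.7]
grip_width: 0.0855
finger_force: 0.0
```

```bash
cat > chk.py <<'E'
from h import *
import sys
x,y,r=map(float,sys.argv[1:4])
f=grab_frame("top"); P=cloud(f,np.ones((400,640),bool))
Q=P[(np.hypot(P[:,0]-x,P[:,1]-y)<.045)&(P[:,2]<.13)]; z=np.percentile(Q[:,2],97)
print("zmax",z.round(4),circ(f,np.array([x,y]),z-.002,r,.04))
R=P[(np.hypot(P[:,0]-x,P[:,1]-y)<.04)&(abs(P[:,2]-z)<.005)]
A=np.c_[R[:,:2]-[x,y],np.ones(len(R))]; print("plane tilt",np.linalg.lstsq(A,R[:,2],rcond=None)[0].round(3))
save(f,"chk_%s.png"%sys.argv[4],(60,150,240,270),4)
E
python3 chk.py .529 .291 .0315 L; python3 see.py
```

```text
zmax 0.0805 (array([0.5283, 0.2903]), 123, np.float64(0.0783))
plane tilt [-0.006 -0.006  0.079]
clock 34.30 tcp [ 0.5269 -0.0647  0.2416] q7 1.61 F [-0.9 -3.9  0.1] w 0.0852
top large0 0.73 z 0.081 [0.5282 0.2903] red/g/b [67. 72. 71.]
top large0 0.61 z 0.053 [ 0.4942 -0.6845] red/g/b [46. 30. 61.]
top large0 0.41 z 0.047 [ 0.4263 -0.3367] red/g/b [87. 93. 91.]
top large0 0.25 z 0.053 [ 0.5895 -0.1177] red/g/b [118. 122. 116.]
top small0 0.81 z 0.046 [ 0.4269 -0.2216] red/g/b [84. 90. 88.]
top small0 0.59 z 0.046 [ 0.4225 -0.3421] red/g/b [86. 91. 90.]
top small0 0.50 z 0.046 [ 0.5724 -0.2065] red/g/b [85. 91. 89.]
side large0 0.67 z 0.055 [ 0.4932 -0.6851] red/g/b [63. 40. 80.]
side small0 0.66 z 0.046 [ 0.4219 -0.3463] red/g/b [91. 94. 95.]
side small0 0.65 z 0.046 [ 0.4269 -0.2253] red/g/b [93. 96. 96.]
side small0 0.52 z 0.046 [ 0.5724 -0.2099] red/g/b [86. 89. 91.]
```

Emit:
play_rows([
  [[-0.3,-0.98,0],[0,0,0],-1],
  [[-0.3,-0.98,0],[0,0,0],-1],
  [[-0.3,-0.98,0],[0,0,0],-1],
  [[-0.3,-0.98,0],[0,0,0],-1],
  [[-0.3,-0.98,0],[0,0,0],-1],
  [[-0.3,-0.98,0],[0,0,0],-1],
  [[0,0,0.5],[0,0,0],-1],
  [[0,0,1],[0,0,0],-1],
  [[0,0,1],[0,0,0],-1],
  [[0,0,1],[0,0,0],-1],
  [[0,0,1],[0,0,0],-1],
  [[0,0,1],[0,0,0],-1],
  [[0,0,1],[0,0,0],-1],
  [[0,0,0],[0,0,0],-1],
  [[0,0,0],[0,0,0],-1],
])

```text
clock: 36.48
position: [0.5732, -0.2061, 0.0798]
tool_rot: [-3.142, 0.001, -3.141]
force: [0.0, 0.6, 0.3]
grip_width: 0.0854
finger_force: 0.0
```

Emit:
play_rows([
  [[0.04,-0.08,0.76],[0,0,0],-1],
  [[0,0,0.7],[0,0,0],-1],
  [[0,0,0],[0,0,0],-1],
  [[0,0,0],[0,0,0],1],
  [[0,0,0],[0,0,0],1],
  [[0,0,0],[0,0,0],1],
  [[0,0,0],[0,0,0],1],
  [[0,0,0],[0,0,0],1],
  [[0,0,0],[0,0,0],1],
  [[0,0,0],[0,0,0],1],
])

```text
clock: 37.72
position: [0.5724, -0.2088, 0.0437]
tool_rot: [-3.141, 0.001, 3.141]
force: [-3.2, 0.7, 11.8]
grip_width: 0.0487
finger_force: 81.0
```

Emit:
play_rows([
  [[0,0,-0.5],[0,0,0],1],
  [[0,0,-1],[0,0,0],1],
  [[0,0,-1],[0,0,0],1],
  [[0,0,-1],[0,0,0],1],
  [[0,0,-1],[0,0,0],1],
  [[0,0,-1],[0,0,0],1],
  [[0,0,-1],[0,0,0],1],
  [[0,0,-1],[0,0,0],1],
  [[0,0,-0.5],[0,0,0],1],
  [[0,0,0],[0,0,0],1],
  [[0,0,0],[0,0,0],1],
])

```text
clock: 39.1
position: [0.5715, -0.2084, 0.2417]
tool_rot: [3.141, -0.001, 3.141]
force: [-0.9, -0.6, -1.9]
grip_width: 0.0486
finger_force: 83.0
```

```bash
python3 held.py
```

```text
39.10 [ 0.5715 -0.2084  0.2417] F [-0.9 -0.6 -1.9] w 0.0486 ff 83.0
side 174 min z rel tcp -0.0427 x mid of low part [ 0.5687 -0.2151]
```

Emit:
play_rows([
  [[0.13,0.969,0],[0,0,0],1],
  [[0.13,0.969,0],[0,0,0],1],
  [[0.13,0.969,0],[0,0,0],1],
  [[0.13,0.969,0],[0,0,0],1],
  [[0.13,0.969,0],[0,0,0],1],
  [[0.13,0.969,0],[0,0,0],1],
  [[0.13,0.969,0],[0,0,0],1],
  [[0.13,0.969,0],[0,0,0],1],
  [[0.13,0.969,0],[0,0,0],1],
  [[0.13,0.969,0],[0,0,0],1],
  [[0.13,0.969,0],[0,0,0],1],
  [[0.13,0.969,0],[0,0,0],1],
  [[0.13,0.969,0],[0,0,0],1],
  [[0.13,0.969,0],[0,0,0],1],
  [[0.13,0.969,0],[0,0,0],1],
  [[0,0,0],[0,0,0],1],
  [[0,0,0],[0,0,0],1],
  [[0,0,0],[0,0,0],1],
])

```text
clock: 41.45
position: [0.5234, 0.154, 0.2424]
tool_rot: [-3.141, -0.0, 3.14]
force: [-0.3, -0.2, -1.7]
grip_width: 0.0489
finger_force: 83.0
```

```bash
python3 held.py
```

```text
41.45 [0.5234 0.154  0.2424] F [-0.3 -0.2 -1.7] w 0.0489 ff 83.0
top 112 min z rel tcp -0.0385 x mid of low part [0.5084 0.1572]
side 163 min z rel tcp -0.0427 x mid of low part [0.524  0.1443]
```

Lower to about 6 mm above home (TCP ≈ 0.057).

Emit:
play_rows([
  [[0,0.04,0.5],[0,0,0],1],
  [[0,0,1],[0,0,0],1],
  [[0,0,1],[0,0,0],1],
  [[0,0,1],[0,0,0],1],
  [[0,0,1],[0,0,0],1],
  [[0,0,1],[0,0,0],1],
  [[0,0,0.8],[0,0,0],1],
  [[0,0,0.5],[0,0,0],1],
  [[0,0,0.3],[0,0,0],1],
  [[0,0,0.2],[0,0,0],1],
  [[0,0,0.1],[0,0,0],1],
  [[0,0,0],[0,0,0],1],
  [[0,0,0],[0,0,0],1],
])

```text
clock: 43.18
position: [0.5234, 0.1559, 0.0579]
tool_rot: [3.141, 0.0, 3.141]
force: [-0.0, 0.0, -0.5]
grip_width: 0.0488
finger_force: 83.1
```

Emit:
play_rows([
  [[0,-0.02,0.1],[0,0,0],1],
  [[0,0,0.1],[0,0,0],1],
  [[0,0,0],[0,0,0],1],
  [[0,0,0],[0,0,0],1],
])

```text
clock: 43.68
position: [0.5232, 0.1553, 0.0525]
tool_rot: [-3.142, -0.0, 3.141]
force: [-0.3, -0.4, -1.8]
grip_width: 0.049
finger_force: 83.1
```

Emit:
play_rows([
  [[0,0,0.06],[0,0,0],1],
  [[0,0,0],[0,0,0],1],
  [[0,0,0],[0,0,0],-1],
  [[0,0,0],[0,0,0],-1],
  [[0,0,0],[0,0,0],-1],
  [[0,0,0],[0,0,0],-1],
  [[0,0,0],[0,0,0],-1],
  [[0,0,-0.5],[0,0,0],-1],
  [[0,0,-1],[0,0,0],-1],
  [[0,0,-1],[0,0,0],-1],
  [[0,0,-1],[0,0,0],-1],
  [[0,0,-1],[0,0,0],-1],
  [[0,0,-1],[0,0,0],-1],
  [[0,0,-1],[0,0,0],-1],
  [[0,0,-1],[0,0,0],-1],
])

```text
clock: 45.55
position: [0.5231, 0.1552, 0.2395]
tool_rot: [3.142, 0.0, 3.141]
force: [0.9, 0.5, -0.3]
grip_width: 0.0851
finger_force: 0.0
```

Emit:
play_rows([
  [[0.25,-1,0],[0,0,0],-1],
  [[0.25,-1,0],[0,0,0],-1],
  [[0.25,-1,0],[0,0,0],-1],
  [[0.25,-1,0],[0,0,0],-1],
  [[0.25,-1,0],[0,0,0],-1],
  [[0.25,-1,0],[0,0,0],-1],
  [[0.25,-1,0],[0,0,0],-1],
  [[0.25,-1,0],[0,0,0],-1],
  [[0.25,-1,0],[0,0,0],-1],
  [[0.25,-1,0],[0,0,0],-1],
  [[0.25,-1,0],[0,0,0],-1],
  [[0.25,-1,0],[0,0,0],-1],
  [[0,0,0],[0,0,0],-1],
])

```text
clock: 47.18
position: [0.4476, -0.1462, 0.2387]
tool_rot: [-3.141, 0.0, 3.139]
force: [0.2, -0.2, 0.0]
grip_width: 0.0855
finger_force: 0.0
```

```bash
python3 chk.py .523 .155 .0245 S; python3 see.py
```

```text
zmax 0.0523 (array([0.5234, 0.1553]), 79, np.float64(0.0507))
plane tilt [ 0.007 -0.002  0.051]
clock 47.23 tcp [ 0.448  -0.1451  0.2386] q7 1.81 F [-0.   0.3  0.5] w 0.0852
top large0 0.90 z 0.080 [0.5281 0.2902] red/g/b [64. 68. 67.]
top large0 0.61 z 0.063 [0.5267 0.2899] red/g/b [43. 46. 45.]
top large0 0.61 z 0.055 [ 0.4943 -0.6844] red/g/b [43. 31. 55.]
top small0 0.79 z 0.047 [ 0.4224 -0.3419] red/g/b [82. 88. 86.]
top small0 0.70 z 0.053 [0.5234 0.1552] red/g/b [69. 74. 73.]
top small0 0.66 z 0.046 [ 0.4271 -0.2214] red/g/b [76. 81. 81.]
top small0 0.25 z 0.064 [0.5295 0.2819] red/g/b [42. 44. 44.]
side large0 0.97 z 0.054 [ 0.4932 -0.6851] red/g/b [58. 34. 77.]
side large0 0.55 z 0.059 [0.5292 0.2887] red/g/b [70. 72. 74.]
side large0 0.44 z 0.081 [0.5292 0.2884] red/g/b [85. 88. 90.]
side small0 0.64 z 0.046 [ 0.4271 -0.2256] red/g/b [94. 97. 98.]
side small0 0.50 z 0.045 [ 0.4221 -0.3462] red/g/b [91. 93. 95.]
side small0 0.43 z 0.049 [0.5238 0.1536] red/g/b [94. 96. 98.]
```

Emit:
play_rows([
  [[0.21,-0.785,0],[0,0,0],-1],
  [[0.21,-0.785,0],[0,0,0],-1],
  [[0.21,-0.785,0],[0,0,0],-1],
  [[0.21,-0.785,0],[0,0,0],-1],
  [[0,0,0.5],[0,0,0],-1],
  [[0,0,1],[0,0,0],-1],
  [[0,0,1],[0,0,0],-1],
  [[0,0,1],[0,0,0],-1],
  [[0,0,1],[0,0,0],-1],
  [[0,0,1],[0,0,0],-1],
  [[0,0,0.8],[0,0,0],-1],
  [[0,0,0],[0,0,0],-1],
  [[0,0,0],[0,0,0],-1],
])

```text
clock: 49.15
position: [0.4274, -0.2228, 0.0814]
tool_rot: [3.142, 0.0, -3.141]
force: [-0.8, -0.5, -0.1]
grip_width: 0.0856
finger_force: 0.0
```

Emit:
play_rows([
  [[0,-0.03,0.8],[0,0,0],-1],
  [[0,0,0.72],[0,0,0],-1],
  [[0,0,0],[0,0,0],-1],
  [[0,0,0],[0,0,0],1],
  [[0,0,0],[0,0,0],1],
  [[0,0,0],[0,0,0],1],
  [[0,0,0],[0,0,0],1],
  [[0,0,0],[0,0,0],1],
  [[0,0,0],[0,0,0],1],
  [[0,0,0],[0,0,0],1],
])

```text
clock: 50.4
position: [0.4279, -0.2241, 0.0446]
tool_rot: [-3.141, 0.002, 3.141]
force: [-3.7, 3.0, 27.4]
grip_width: 0.0493
finger_force: 77.9
```

Emit:
play_rows([
  [[0,0,-0.5],[0,0,0],1],
  [[0,0,-1],[0,0,0],1],
  [[0,0,-1],[0,0,0],1],
  [[0,0,-1],[0,0,0],1],
  [[0,0,-1],[0,0,0],1],
  [[0,0,-1],[0,0,0],1],
  [[0,0,-1],[0,0,0],1],
  [[0,0,-1],[0,0,0],1],
  [[0,0,-0.5],[0,0,0],1],
  [[0,0,0],[0,0,0],1],
  [[0,0,0],[0,0,0],1],
])

```text
clock: 51.78
position: [0.4268, -0.2238, 0.2424]
tool_rot: [3.141, -0.001, 3.141]
force: [-1.4, 0.6, -0.7]
grip_width: 0.049
finger_force: 82.7
```

```bash
python3 held.py
```

```text
51.77 [ 0.4268 -0.2238  0.2424] F [-1.4  0.6 -0.7] w 0.0490 ff 82.7
side 176 min z rel tcp -0.0455 x mid of low part [ 0.4311 -0.2322]
```

Emit:
play_rows([
  [[-0.243,0.947,0],[0,0,0],1],
  [[-0.243,0.947,0],[0,0,0],1],
  [[-0.243,0.947,0],[0,0,0],1],
  [[-0.243,0.947,0],[0,0,0],1],
  [[-0.243,0.947,0],[0,0,0],1],
  [[-0.243,0.947,0],[0,0,0],1],
  [[-0.243,0.947,0],[0,0,0],1],
  [[-0.243,0.947,0],[0,0,0],1],
  [[-0.243,0.947,0],[0,0,0],1],
  [[-0.243,0.947,0],[0,0,0],1],
  [[-0.243,0.947,0],[0,0,0],1],
  [[-0.243,0.947,0],[0,0,0],1],
  [[-0.243,0.947,0],[0,0,0],1],
  [[-0.243,0.947,0],[0,0,0],1],
  [[-0.243,0.947,0],[0,0,0],1],
  [[-0.243,0.947,0],[0,0,0],1],
  [[0,0,0],[0,0,0],1],
  [[0,0,0],[0,0,0],1],
  [[0,0,0],[0,0,0],1],
])

```text
clock: 54.25
position: [0.5244, 0.154, 0.2429]
tool_rot: [-3.141, -0.0, 3.14]
force: [0.3, 0.6, -0.8]
grip_width: 0.049
finger_force: 82.8
```

```bash
python3 held.py
```

```text
54.25 [0.5244 0.154  0.2429] F [ 0.3  0.6 -0.8] w 0.0490 ff 82.8
top 125 min z rel tcp -0.0393 x mid of low part [0.5092 0.1565]
side 166 min z rel tcp -0.0444 x mid of low part [0.5233 0.1452]
```

Emit:
play_rows([
  [[0,0.04,0.5],[0,0,0],1],
  [[0,0,1],[0,0,0],1],
  [[0,0,1],[0,0,0],1],
  [[0,0,1],[0,0,0],1],
  [[0,0,1],[0,0,0],1],
  [[0,0,0.8],[0,0,0],1],
  [[0,0,0.6],[0,0,0],1],
  [[0,0,0.4],[0,0,0],1],
  [[0,0,0.2],[0,0,0],1],
  [[0,0,0.15],[0,0,0],1],
  [[0,0,0],[0,0,0],1],
  [[0,0,0],[0,0,0],1],
])

```text
clock: 55.85
position: [0.5247, 0.1559, 0.0772]
tool_rot: [3.141, 0.001, 3.141]
force: [-0.9, -0.9, -0.7]
grip_width: 0.0488
finger_force: 82.8
```

Emit:
play_rows([
  [[0,0,0.08],[0,0,0],1],
  [[0,0,0.08],[0,0,0],1],
  [[0,0,0],[0,0,0],1],
  [[0,0,0],[0,0,0],1],
])

```text
clock: 56.35
position: [0.5244, 0.1558, 0.0728]
tool_rot: [-3.142, -0.0, 3.141]
force: [-0.1, -0.5, -0.8]
grip_width: 0.0487
finger_force: 82.8
```

Emit:
play_rows([
  [[0,0,0.06],[0,0,0],1],
  [[0,0,0],[0,0,0],1],
  [[0,0,0],[0,0,0],1],
])

```text
clock: 56.72
position: [0.5245, 0.1558, 0.0713]
tool_rot: [-3.142, -0.0, 3.141]
force: [0.2, -0.1, -1.4]
grip_width: 0.0489
finger_force: 82.8
```

Emit:
play_rows([
  [[0,0,0.03],[0,0,0],1],
  [[0,0,0],[0,0,0],1],
  [[0,0,0],[0,0,0],-1],
  [[0,0,0],[0,0,0],-1],
  [[0,0,0],[0,0,0],-1],
  [[0,0,0],[0,0,0],-1],
  [[0,0,0],[0,0,0],-1],
  [[0,0,-0.5],[0,0,0],-1],
  [[0,0,-1],[0,0,0],-1],
  [[0,0,-1],[0,0,0],-1],
  [[0,0,-1],[0,0,0],-1],
  [[0,0,-1],[0,0,0],-1],
  [[0,0,-1],[0,0,0],-1],
  [[0,0,-1],[0,0,0],-1],
  [[0,0,-0.4],[0,0,0],-1],
])

```text
clock: 58.6
position: [0.5248, 0.1559, 0.245]
tool_rot: [3.141, 0.002, 3.141]
force: [-0.8, -0.3, 0.3]
grip_width: 0.0855
finger_force: 0.0
```

Emit:
play_rows([
  [[0.21,-0.96,0],[0,0,0],-1],
  [[0.21,-0.96,0],[0,0,0],-1],
  [[0.21,-0.96,0],[0,0,0],-1],
  [[0.21,-0.96,0],[0,0,0],-1],
  [[0.21,-0.96,0],[0,0,0],-1],
  [[0.21,-0.96,0],[0,0,0],-1],
  [[0.21,-0.96,0],[0,0,0],-1],
  [[0.21,-0.96,0],[0,0,0],-1],
  [[0.21,-0.96,0],[0,0,0],-1],
  [[0.21,-0.96,0],[0,0,0],-1],
  [[0.21,-0.96,0],[0,0,0],-1],
  [[0.21,-0.96,0],[0,0,0],-1],
  [[0.21,-0.96,0],[0,0,0],-1],
  [[0.21,-0.96,0],[0,0,0],-1],
  [[0.21,-0.96,0],[0,0,0],-1],
  [[0.21,-0.96,0],[0,0,0],-1],
  [[0.21,-0.96,0],[0,0,0],-1],
  [[0,0,0],[0,0,0],-1],
  [[0,0,0],[0,0,0],-1],
])

```text
clock: 60.98
position: [0.4351, -0.2515, 0.2429]
tool_rot: [3.141, -0.0, 3.142]
force: [-0.1, -0.1, -0.1]
grip_width: 0.0851
finger_force: 0.0
```

```bash
python3 chk.py .523 .155 .0245 S2; python3 see.py
```

```text
zmax 0.0704 (array([0.5235, 0.1558]), 84, np.float64(0.0682))
plane tilt [-0.007  0.024  0.069]
clock 61.02 tcp [ 0.4352 -0.2513  0.2429] q7 2.05 F [ 0.3  0.1 -0.2] w 0.0855
top large0 0.92 z 0.055 [ 0.4944 -0.6844] red/g/b [43. 30. 54.]
top large0 0.78 z 0.081 [0.528  0.2901] red/g/b [64. 68. 68.]
top small0 0.69 z 0.072 [0.5236 0.1559] red/g/b [70. 74. 74.]
top small0 0.43 z 0.052 [ 0.5737 -0.0799] red/g/b [117. 120. 113.]
side large0 0.78 z 0.054 [ 0.4931 -0.6852] red/g/b [60. 36. 78.]
side large0 0.69 z 0.082 [0.5285 0.2877] red/g/b [86. 89. 91.]
side small0 0.84 z 0.046 [ 0.4218 -0.3463] red/g/b [95. 98. 99.]
side small0 0.59 z 0.071 [0.5238 0.153 ] red/g/b [94. 96. 98.]
```

Emit:
play_rows([
  [[0.13,-0.925,0],[0,0,0],-1],
  [[0.13,-0.925,0],[0,0,0],-1],
  [[0.13,-0.925,0],[0,0,0],-1],
  [[0.13,-0.925,0],[0,0,0],-1],
  [[0,0,0.5],[0,0,0],-1],
  [[0,0,1],[0,0,0],-1],
  [[0,0,1],[0,0,0],-1],
  [[0,0,1],[0,0,0],-1],
  [[0,0,1],[0,0,0],-1],
  [[0,0,1],[0,0,0],-1],
  [[0,0,1],[0,0,0],-1],
  [[0,0,0],[0,0,0],-1],
  [[0,0,0],[0,0,0],-1],
])

```text
clock: 62.95
position: [0.4223, -0.3444, 0.0812]
tool_rot: [-3.141, 0.0, 3.142]
force: [-1.0, -0.0, -0.1]
grip_width: 0.0853
finger_force: 0.0
```

```bash
python3 see.py | grep -E "clock|small"
```

```text
clock 62.95 tcp [ 0.4223 -0.3444  0.0812] q7 2.29 F [-1.  -0.  -0.1] w 0.0853
top small0 0.73 z 0.071 [0.5234 0.1559] red/g/b [72. 76. 75.]
top small0 0.35 z 0.053 [0.5237 0.1547] red/g/b [46. 49. 48.]
side small0 0.64 z 0.080 [0.5305 0.2867] red/g/b [89. 91. 94.]
side small0 0.59 z 0.071 [0.5234 0.1533] red/g/b [ 95.  98. 100.]
side small0 0.56 z 0.257 [0.5921 0.1843] red/g/b [115. 115. 115.]
side small0 0.49 z 0.046 [ 0.4223 -0.3464] red/g/b [94. 96. 97.]
```

Emit:
play_rows([
  [[0,0,0.8],[0,0,0],-1],
  [[0,0,0.7],[0,0,0],-1],
  [[0,0,0],[0,0,0],-1],
  [[0,0,0],[0,0,0],1],
  [[0,0,0],[0,0,0],1],
  [[0,0,0],[0,0,0],1],
  [[0,0,0],[0,0,0],1],
  [[0,0,0],[0,0,0],1],
  [[0,0,0],[0,0,0],1],
  [[0,0,0],[0,0,0],1],
])

```text
clock: 64.5
position: [0.4223, -0.3449, 0.044]
tool_rot: [-3.141, 0.001, 3.141]
force: [-3.1, 1.6, 11.5]
grip_width: 0.0484
finger_force: 80.9
```

Emit:
play_rows([
  [[0,0,-0.5],[0,0,0],1],
  [[0,0,-1],[0,0,0],1],
  [[0,0,-1],[0,0,0],1],
  [[0,0,-1],[0,0,0],1],
  [[0,0,-1],[0,0,0],1],
  [[0,0,-1],[0,0,0],1],
  [[0,0,-1],[0,0,0],1],
  [[0,0,-1],[0,0,0],1],
  [[0,0,-0.5],[0,0,0],1],
  [[0,0,0],[0,0,0],1],
  [[0,0,0],[0,0,0],1],
])

```text
clock: 65.88
position: [0.4217, -0.3443, 0.2423]
tool_rot: [3.141, -0.001, 3.141]
force: [0.3, 0.3, -0.8]
grip_width: 0.0484
finger_force: 83.2
```

```bash
python3 held.py
```

```text
65.88 [ 0.4217 -0.3443  0.2423] F [ 0.3  0.3 -0.8] w 0.0484 ff 83.2
top 1 min z rel tcp -0.0127 x mid of low part [ 0.4396 -0.3249]
side 168 min z rel tcp -0.0447 x mid of low part [ 0.4285 -0.3483]
```

Emit:
play_rows([
  [[-0.204,1,0],[0,0,0],1],
  [[-0.204,1,0],[0,0,0],1],
  [[-0.204,1,0],[0,0,0],1],
  [[-0.204,1,0],[0,0,0],1],
  [[-0.204,1,0],[0,0,0],1],
  [[-0.204,1,0],[0,0,0],1],
  [[-0.204,1,0],[0,0,0],1],
  [[-0.204,1,0],[0,0,0],1],
  [[-0.204,1,0],[0,0,0],1],
  [[-0.204,1,0],[0,0,0],1],
  [[-0.204,1,0],[0,0,0],1],
  [[-0.204,1,0],[0,0,0],1],
  [[-0.204,1,0],[0,0,0],1],
  [[-0.204,1,0],[0,0,0],1],
  [[-0.204,1,0],[0,0,0],1],
  [[-0.204,1,0],[0,0,0],1],
  [[-0.204,1,0],[0,0,0],1],
  [[-0.204,1,0],[0,0,0],1],
  [[-0.204,1,0],[0,0,0],1],
  [[-0.204,1,0],[0,0,0],1],
])

```text
clock: 68.47
position: [0.5241, 0.1561, 0.2424]
tool_rot: [-3.141, -0.001, 3.141]
force: [0.4, -0.2, -0.9]
grip_width: 0.0488
finger_force: 83.2
```

Emit:
play_rows([
  [[0,0,0],[0,0,0],1],
  [[0,0,0],[0,0,0],1],
  [[0,0,0],[0,0,0],1],
])

```text
clock: 68.85
position: [0.5241, 0.1545, 0.2429]
tool_rot: [-3.141, -0.0, 3.14]
force: [0.5, 0.4, 0.4]
grip_width: 0.0488
finger_force: 83.2
```

```bash
python3 held.py
```

```text
68.85 [0.5241 0.1545 0.2429] F [0.5 0.4 0.4] w 0.0488 ff 83.2
top 120 min z rel tcp -0.0375 x mid of low part [0.5103 0.1585]
side 158 min z rel tcp -0.0424 x mid of low part [0.5246 0.1449]
```

Emit:
play_rows([
  [[0,0.04,0.5],[0,0,0],1],
  [[0,0,1],[0,0,0],1],
  [[0,0,1],[0,0,0],1],
  [[0,0,1],[0,0,0],1],
  [[0,0,0.9],[0,0,0],1],
  [[0,0,0.7],[0,0,0],1],
  [[0,0,0.4],[0,0,0],1],
  [[0,0,0.3],[0,0,0],1],
  [[0,0,0.15],[0,0,0],1],
  [[0,0,0],[0,0,0],1],
  [[0,0,0],[0,0,0],1],
])

```text
clock: 70.32
position: [0.5244, 0.1564, 0.0947]
tool_rot: [3.141, 0.001, 3.141]
force: [0.5, 0.8, -0.7]
grip_width: 0.0487
finger_force: 83.2
```

Emit:
play_rows([
  [[0,0,0.08],[0,0,0],1],
  [[0,0,0.08],[0,0,0],1],
  [[0,0,0],[0,0,0],1],
  [[0,0,0],[0,0,0],1],
])

```text
clock: 70.82
position: [0.5242, 0.1564, 0.0903]
tool_rot: [3.142, -0.0, 3.141]
force: [0.6, -0.3, -1.2]
grip_width: 0.0484
finger_force: 83.2
```

Emit:
play_rows([
  [[0,-0.02,0.06],[0,0,0],1],
  [[0,0,0.03],[0,0,0],1],
  [[0,0,0],[0,0,0],1],
  [[0,0,0],[0,0,0],-1],
  [[0,0,0],[0,0,0],-1],
  [[0,0,0],[0,0,0],-1],
  [[0,0,0],[0,0,0],-1],
  [[0,0,0],[0,0,0],-1],
  [[0,0,-0.5],[0,0,0],-1],
  [[0,0,-1],[0,0,0],-1],
  [[0,0,-1],[0,0,0],-1],
  [[0,0,-1],[0,0,0],-1],
  [[0,0,-1],[0,0,0],-1],
  [[0,0,-1],[0,0,0],-1],
  [[0,0,-0.8],[0,0,0],-1],
])

```text
clock: 72.7
position: [0.5242, 0.1558, 0.2475]
tool_rot: [3.141, 0.001, 3.141]
force: [-0.1, -0.6, 0.1]
grip_width: 0.0852
finger_force: 0.0
```

Emit:
play_rows([
  [[1,-0.5,0],[0,0,0],-1],
  [[1,-0.5,0],[0,0,0],-1],
  [[0,-1,0],[0,0,0],-1],
  [[0,-1,0],[0,0,0],-1],
  [[0,-1,0],[0,0,0],-1],
  [[0,-1,0],[0,0,0],-1],
  [[0,-1,0],[0,0,0],-1],
  [[0,-1,0],[0,0,0],-1],
  [[0,-1,0],[0,0,0],-1],
  [[0,0,0],[0,0,0],-1],
])

```text
clock: 73.95
position: [0.474, -0.0457, 0.2463]
tool_rot: [-3.141, 0.001, 3.139]
force: [0.3, 0.4, 0.4]
grip_width: 0.0855
finger_force: 0.0
```

```bash
python3 chk.py .523 .155 .0245 S3; python3 chk.py .529 .291 .0315 L3; python3 see.py; python3 - <<'E'
from h import *
f=grab_frame("top"); save(f,"final0.png",(40,120,300,290),3)
P=cloud(f,np.ones((400,640),bool))
# lid
Q=P[(P[:,2]>.12)&(P[:,2]<.27)&(P[:,0]>.57)&(P[:,0]<.72)&(P[:,1]>.06)&(P[:,1]<.4)]
for a in np.arange(.12,.27,.02):
    s=Q[(Q[:,2]>=a)&(Q[:,2]<a+.02)]; print(a.round(2),len(s),s[:,0].min().round(3) if len(s) else "",s[:,0].max().round(3) if len(s) else "",s[:,1].min().round(3) if len(s) else "",s[:,1].max().round(3)if len(s) else "")
T=Q[Q[:,2]>.248]; print("edge",np.polyfit(T[:,1],T[:,0],1))
f=grab_frame("side"); P=cloud(f,f["pixels"].max(2)<60)
Q=P[(P[:,2]>.12)&(P[:,2]<.3)&(P[:,0]>.61)&(P[:,0]<.75)&(P[:,1]>.1)&(P[:,1]<.4)]
print("knob side",len(Q),np.percentile(Q,[3,97],axis=0).round(3) if len(Q) else"")
E
```

```text
zmax 0.0804 (array([0.5282, 0.2902]), 130, np.float64(0.078))
plane tilt [0.006 0.005 0.079]
clock 74.05 tcp [ 0.4741 -0.0438  0.2461] q7 1.58 F [0.  1.  0.2] w 0.0851
top large0 0.89 z 0.080 [0.5282 0.2903] red/g/b [67. 71. 71.]
top large0 0.63 z 0.054 [ 0.4944 -0.6846] red/g/b [43. 30. 55.]
side large0 0.83 z 0.055 [ 0.4931 -0.6851] red/g/b [59. 35. 76.]
side large0 0.52 z 0.082 [0.5284 0.2874] red/g/b [83. 86. 88.]
side small0 0.44 z 0.090 [0.5241 0.1526] red/g/b [82. 85. 87.]
side small0 0.38 z 0.256 [0.6319 0.194 ] red/g/b [108. 108. 108.]
0.12 149 0.595 0.61 0.077 0.366
0.14 185 0.596 0.611 0.076 0.364
0.16 183 0.598 0.612 0.076 0.363
0.18 196 0.599 0.613 0.076 0.36
0.2 206 0.6 0.653 0.077 0.362
0.22 374 0.601 0.659 0.076 0.363
0.24 584 0.601 0.623 0.076 0.364
0.26 0    
edge [0.04905205 0.60166938]
knob side 48 [[0.623 0.202 0.217]
 [0.655 0.222 0.238]]Traceback (most recent call last):
  File "chk.py", line 5, in <module>
    Q=P[(np.hypot(P[:,0]-x,P[:,1]-y)<.045)&(P[:,2]<.13)]; z=np.percentile(Q[:,2],97)
                                                            ~~~~~~~~~~~~~^^^^^^^^^^^
    return _quantile_unchecked(
        a, q, axis, out, overwrite_input, method, keepdims, weights)
    return _ureduce(a,
                    func=_quantile_ureduce_func,
    ...<5 lines>...
                    overwrite_input=overwrite_input,
                    method=method)
    r = func(a, **kwargs)
    result = _quantile(arr,
                       quantiles=q,
    ...<2 lines>...
                       out=out,
                       weights=wgt)
    slices_having_nans = np.isnan(arr[-1, ...])
                                  ~~~^^^^^^^^^
IndexError: index -1 is out of bounds for axis 0 with size 0
```

View pics/final0.png

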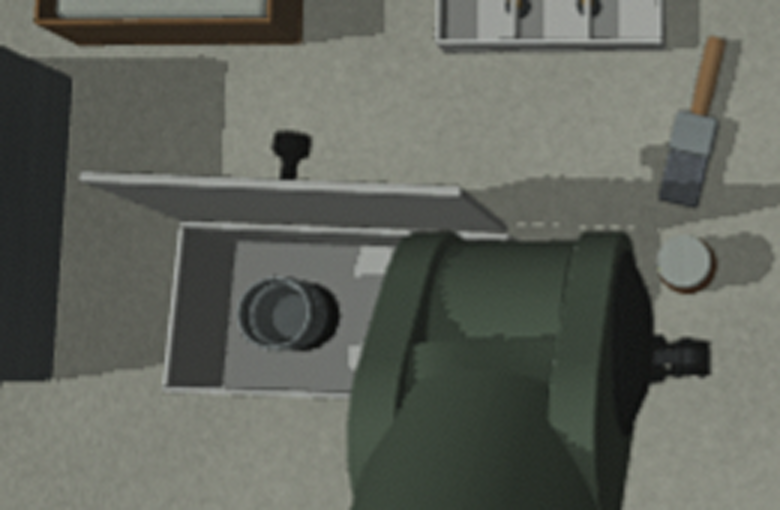

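The picture shows the large stack in its collar at (290,313), the lid standing open along (280,185) with its knob at (292,150), and the arm hiding the small stack. The side camera puts the small stack's top at 0.090, and it should be 0.089. Next is the lid: go behind it from above, offset from the knob, with the fingers shut.

Emit:
play_rows([
  [[0,0,-1],[0,0,0],1],
  [[0,0,-1],[0,0,0],1],
  [[0,0,-1],[0,0,0],1],
  [[-0.904,0.875,0],[0,0,0],1],
  [[-0.904,0.875,0],[0,0,0],1],
  [[-0.904,0.875,0],[0,0,0],1],
  [[-0.904,0.875,0],[0,0,0],1],
  [[-0.904,0.875,0],[0,0,0],1],
  [[-0.904,0.875,0],[0,0,0],1],
  [[-0.904,0.875,0],[0,0,0],1],
  [[-0.904,0.875,0],[0,0,0],1],
  [[-0.904,0.875,0],[0,0,0],1],
  [[-0.904,0.875,0],[0,0,0],1],
  [[0,0,0],[0,0,0],1],
  [[0,0,0],[0,0,0],1],
], newtons=40)

```text
clock: 76.32
position: [0.6999, 0.1741, 0.3202]
tool_rot: [-3.141, -0.001, 3.141]
force: [-0.7, -0.7, -0.4]
grip_width: 0.0001
finger_force: 0.0
```

```bash
python3 - <<'E'
from h import *
s=bot.observe(); print(s["position"].round(4),s["qpos"].round(2))
f=grab_frame("side")
for r in regions_of("small0","side")[:3]+regions_of("large0","side")[:3]:
    P=cloud(f,r["mask"]); print(r["p"].__round__(2),np.median(P,0).round(3),np.percentile(P[:,2],96).round(4))
save(f,"behind.png",(230,30,430,200),4)
hx,hz,r=.600,.106,.108
prev=None
for th in np.r_[1.6,np.arange(1.5,-.01,-.15)]:
    x=hx-r*np.cos(th)+.008*np.sin(th)+.011; z=hz+r*np.sin(th)+.008*np.cos(th)+.014
    if prev is not None: print(round(th,2),"tcp %.3f %.3f"%(x,z),"units tx %.2f tz %.2f"%((prev[0]-x)/.025,(prev[1]-z)/.025))
    else: print(th,"tcp %.3f %.3f"%(x,z))
    prev=(x,z)
E
```

```text
[0.6999 0.1741 0.3202] [-0.36  0.64  0.06  1.21 -0.04  1.3   1.27]
0.49 [0.524 0.167 0.077] 0.089
0.35 [0.54  0.219 0.057] 0.2419
0.92 [ 0.493 -0.677  0.03 ] 0.0538
0.45 [0.527 0.307 0.068] 0.0813
1.6 tcp 0.622 0.228
1.5 tcp 0.611 0.228 units tx 0.43 tz -0.02
1.35 tcp 0.595 0.227 units tx 0.65 tz 0.05
1.2 tcp 0.579 0.224 units tx 0.63 tz 0.14
1.05 tcp 0.564 0.218 units tx 0.60 tz 0.24
0.9 tcp 0.550 0.210 units tx 0.56 tz 0.32
0.75 tcp 0.537 0.199 units tx 0.51 tz 0.40
0.6 tcp 0.526 0.188 units tx 0.44 tz 0.48
0.45 tcp 0.517 0.174 units tx 0.37 tz 0.54
0.3 tcp 0.510 0.160 units tx 0.28 tz 0.58
0.15 tcp 0.505 0.144 units tx 0.19 tz 0.62
0.0 tcp 0.503 0.128 units tx 0.10 tz 0.64
```

View pics/behind.png

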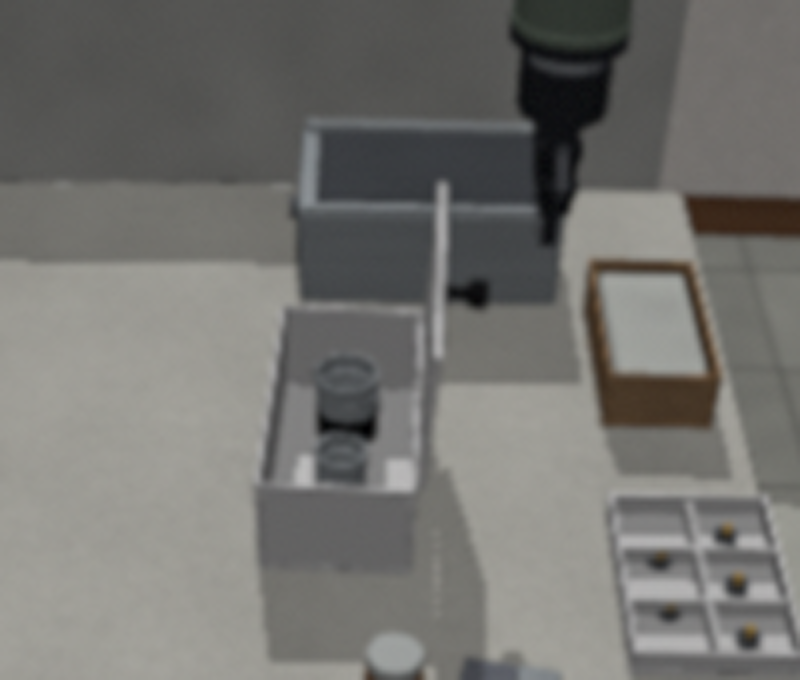

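The side view shows both stacks in the case at (347,390) and (341,455). The lid is upright at (440,270), and the shut fingers are behind it at (550,220), clear of the knob at (470,293). I'll go down and touch the lid.

Emit:
play_rows([
  [[0,0,0.7],[0,0,0],1],
  [[0,0,1],[0,0,0],1],
  [[0,0,1],[0,0,0],1],
  [[0,0,1],[0,0,0],1],
  [[0.8,0,0],[0,0,0],1],
  [[0.8,0,0],[0,0,0],1],
  [[0.8,0,0],[0,0,0],1],
  [[0.3,0,0],[0,0,0],1],
  [[0.3,0,0],[0,0,0],1],
  [[0,0,0],[0,0,0],1],
])

```text
clock: 77.72
position: [0.6252, 0.1745, 0.228]
tool_rot: [-3.142, 0.0, 3.141]
force: [1.1, -0.2, -0.4]
grip_width: -0.0005
finger_force: 0.0
```

Emit:
play_rows([
  [[0.4,0,0],[0,0,0],1],
  [[0.43,0,0],[0,0,0],1],
  [[0.33,0,0.02],[0,0,0],1],
  [[0.32,0,0.03],[0,0,0],1],
  [[0,0,0],[0,0,0],1],
])

```text
clock: 78.35
position: [0.5875, 0.1746, 0.2268]
tool_rot: [-3.141, -0.001, 3.142]
force: [0.1, 0.1, 0.5]
grip_width: 0.0001
finger_force: 0.0
```

```bash
cat > lid.py <<'E'
from h import *
s=bot.observe(); print("%.2f"%s["clock"],s["position"].round(4),s["force"].round(1))
f=grab_frame("side"); P=cloud(f,f["pixels"].min(2)>75)
for y0,y1 in((.075,.12),(.23,.36)):
    Q=P[(P[:,0]>.43)&(P[:,0]<.68)&(P[:,1]>y0)&(P[:,1]<y1)&(P[:,2]>.112)&(P[:,2]<.28)]
    if len(Q)<10: print("few",len(Q)); continue
    e=Q[np.argsort(Q[:,0])[:12]].mean(0); t=Q[Q[:,2]>np.percentile(Q[:,2],95)].mean(0)
    print(len(Q),"min-x pt",e.round(3),"top pt",t.round(3),"angle from top",np.arctan2(t[2]-.11,.602-t[0]).round(2))
E
python3 lid.py
```

```text
78.35 [0.5875 0.1746 0.2268] [0.1 0.1 0.5]
152 min-x pt [0.558 0.09  0.248] top pt [0.56  0.097 0.253] angle from top 1.29
53 min-x pt [0.566 0.258 0.249] top pt [0.566 0.262 0.251] angle from top 1.32
```

Lid is following, at about 1.3 rad. I'll continue along the arc.

Emit:
play_rows([
  [[0.32,0,0.1],[0,0,0],1],
  [[0.31,0,0.1],[0,0,0],1],
  [[0.3,0,0.12],[0,0,0],1],
  [[0.28,0,0.15],[0,0,0],1],
  [[0.28,0,0.16],[0,0,0],1],
  [[0.26,0,0.19],[0,0,0],1],
  [[0.25,0,0.21],[0,0,0],1],
  [[0.22,0,0.24],[0,0,0],1],
  [[0.22,0,0.24],[0,0,0],1],
  [[0,0,0],[0,0,0],1],
])

```text
clock: 79.65
position: [0.5266, 0.1744, 0.1885]
tool_rot: [-3.141, -0.001, 3.141]
force: [-0.6, -0.2, -0.2]
grip_width: -0.0
finger_force: 0.0
```

```bash
python3 lid.py
```

```text
79.65 [0.5266 0.1744 0.1885] [-0.6 -0.2 -0.2]
315 min-x pt [0.477 0.095 0.197] top pt [0.494 0.103 0.214] angle from top 0.77
388 min-x pt [0.484 0.27  0.197] top pt [0.488 0.267 0.198] angle from top 0.66
```

Emit:
play_rows([
  [[0.19,0,0.27],[0,0,0],1],
  [[0.18,0,0.27],[0,0,0],1],
  [[0.14,0,0.29],[0,0,0],1],
  [[0.14,0,0.29],[0,0,0],1],
  [[0.1,0,0.31],[0,0,0],1],
  [[0.09,0,0.31],[0,0,0],1],
  [[0.05,0,0.32],[0,0,0],1],
  [[0.05,0,0.28],[0,0,0],1],
  [[0,0,0],[0,0,0],1],
])

```text
clock: 80.82
position: [0.5034, 0.1744, 0.1299]
tool_rot: [-3.141, -0.001, 3.141]
force: [-0.2, -0.2, 0.2]
grip_width: -0.0004
finger_force: 0.0
```

Emit:
play_rows([
  [[0,0,0.06],[0,0,0],1],
  [[0,0,0],[0,0,0],1],
])

```text
clock: 81.08
position: [0.5038, 0.1746, 0.1291]
tool_rot: [3.142, 0.0, 3.141]
force: [0.8, -0.7, -0.1]
grip_width: 0.0002
finger_force: 0.0
```

```bash
python3 lid.py
```

```text
81.08 [0.5038 0.1746 0.1291] [ 0.8 -0.7 -0.1]
220 min-x pt [0.451 0.103 0.114] top pt [0.513 0.097 0.126] angle from top 0.18
364 min-x pt [0.456 0.268 0.115] top pt [0.533 0.277 0.122] angle from top 0.18
```

Emit:
play_rows([
  [[0,0,0.04],[0,0,0],1],
  [[0,0,0.04],[0,0,0],1],
  [[0,0,0],[0,0,0],1],
  [[0,0,0],[0,0,0],1],
])

```text
clock: 81.62
position: [0.5039, 0.1747, 0.1284]
tool_rot: [3.141, 0.001, 3.141]
force: [-7.9, -2.0, 27.6]
grip_width: -0.0004
finger_force: 14.1
```

Emit:
play_rows([
  [[0,0,0],[0,0,0],1],
  [[0,0,-0.3],[0,0,0],1],
  [[0,0,-1],[0,0,0],1],
  [[0,0,-1],[0,0,0],1],
  [[0,0,-1],[0,0,0],1],
  [[0,0,-1],[0,0,0],1],
  [[0,0,-1],[0,0,0],1],
  [[0,-1,0],[0,0,0],1],
  [[0,-1,0],[0,0,0],1],
  [[0,-1,0],[0,0,0],1],
  [[0,-1,0],[0,0,0],1],
  [[0,-1,0],[0,0,0],1],
  [[0,-1,0],[0,0,0],1],
  [[0,-1,0],[0,0,0],1],
  [[0,-1,0],[0,0,0],1],
  [[0,-1,0],[0,0,0],1],
  [[0,-1,0],[0,0,0],1],
  [[0,-1,0],[0,0,0],1],
  [[0,-1,0],[0,0,0],1],
  [[0,0,0],[0,0,0],1],
])

```text
clock: 84.12
position: [0.5033, -0.1271, 0.2596]
tool_rot: [-3.141, -0.0, 3.139]
force: [-0.1, 0.6, 0.1]
grip_width: 0.0
finger_force: 0.0
```

```bash
python3 - <<'E'
from h import *
print(bot.observe()["position"].round(3))
for k in("top","side"):
    f=grab_frame(k); save(f,"end_%s.png"%k,(60,60,440,300) if k=="top" else (230,60,430,230),2 if k=="top" else 3)
    P=cloud(f,f["pixels"].min(2)>60)
    Q=P[(P[:,0]>.46)&(P[:,0]<.59)&(P[:,1]>.1)&(P[:,1]<.35)&(P[:,2]>.1)&(P[:,2]<.135)]
    A=np.c_[Q[:,0]-.6,Q[:,1]-.225,np.ones(len(Q))]
    for _ in range(5):
        c=np.linalg.lstsq(A,Q[:,2],rcond=None)[0]; m=abs(A@c-Q[:,2])<.004; A,Q=A[m],Q[m]
    print(k,len(Q),"lid slope x,y, z at hinge",c.round(4))
    for n in("tin","brush","small0","large0"):
        for r in regions_of(n,k):
            P2=cloud(f,r["mask"])
            if len(P2): print(k,n,round(r["p"],2),np.median(P2,0).round(3))
E
```

```text
[ 0.503 -0.127  0.26 ]
top 4484 lid slope x,y, z at hinge [-0.0008 -0.0006  0.1133]
top brush 0.57 [ 0.707 -0.084  0.018]
top large0 0.8 [ 0.495 -0.695  0.031]
top large0 0.7 [ 0.708 -0.084  0.018]
side 552 lid slope x,y, z at hinge [0.0027 0.0054 0.1136]
side tin 0.54 [ 0.574 -0.089  0.04 ]
side brush 0.91 [ 0.698 -0.089  0.016]
side large0 0.82 [ 0.493 -0.676  0.029]
side large0 0.21 [ 0.574 -0.089  0.04 ]
```

View pics/end_side.png

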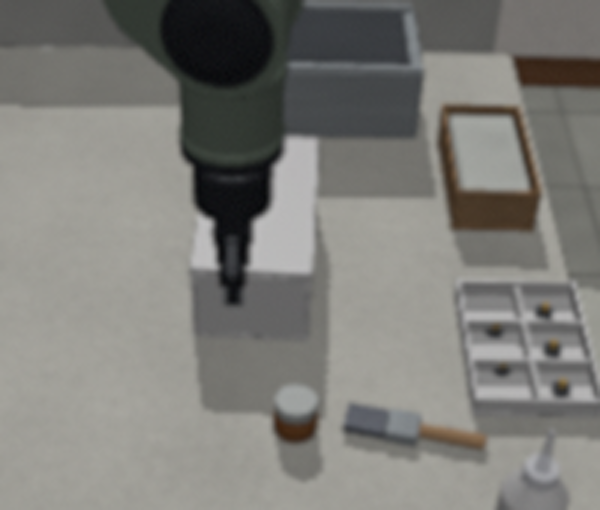

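The side view shows the lid flat on the case at (260,220), with the jar at (297,412) and the brush at (415,425) where they were. The lid's measured slope is about 0 and its height 0.113–0.114, as it should be when closed, so I'm handing it in.

```bash
python3 -c "
from workcell import bot
print(bot.job_done())"
```

```text
the job is handed in; nothing more can be done
None
```

I handed the job in at about 84 s of the 210 s allowed: both large cups and all three small cups are nested home in their collars, the lid is fully closed, and the jar and brush are where they were.

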